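# Slide the feeler into the lash gap

### The job

Three feelers (flat steel blades with an upright grip) lie in front of the vice: take the one of middle size by its grip, lay its blade on the table of the small setting stand in front of the sprung foot, and slide it straight and centrally in under the foot, so that it drags and lifts the foot a little, until its tip just shows behind the foot. Leave it lying there flat in the gap and let go.

Things in the scene. Friction and masses are not known exactly. Their poses are not given: they have to be found in the camera images.
- feeler_grip (a point): Grip centre of the middle feeler, 36 mm above its underside. Flat steel blade 26 mm wide, 10 thick, 180 g, lying flat; upright dark grip 24 mm long (x), 14 thick (y), top 56 mm above the underside. x: along the blade to the tip, 80 mm ahead; z up. Blade ends 18 mm behind. In the row, any order, 95 mm apart: a smaller (16 wide, 5 thick) and a larger one (36 wide, 15 thick), same grips.
- feeler_tip (a point): Foremost point of the middle feeler's blade: its rounded nose, half-way up its thickness (5 mm above the underside), 80 mm ahead of the grip's centre. Same axes as feeler_grip.
- gap (a point): Point on the stand's table top (12 mm above the bench) under the foot's centre. x: level, into the gap; z up. Stand fixed; table 90 mm wide (y), from 85 mm before to 65 behind. Dark foot 50 mm wide, flat 9 mm before to 9 behind, 8 mm over the table; its toe slopes up 30 deg to 25 mm before. 18 mm wide arm above it: to 15 mm before, 58 mm over the bench, spindle top 79. Column from 45 mm behind.
- foot (a joint): Lift of the sprung foot in m: 0 at rest (8 mm gap), grows upwards to 0.012 at most. A spring presses it down (3.4 N at rest, 0.4 N more per mm). A blade slid in along the table, or up to 5 mm above it, pushes the toe up; the 10 mm blade lying flat lifts it 0.002. Pushing it in takes about 3 to 15 N.
Things that resemble listed ones, but are neither listed nor needed, are in the scene too. What is shaped like the part that bears feeler_grip but yellow is not meant.

How it is judged:
By the outcome, as a careful person would: the job done as asked, in the order asked, and still so for the second after the job is handed in, with the robot touching nothing.
It also fails if it takes over 38 s, if anything falls off the work surface, if the arm or the gripper's body presses on something with over 40 N, if the wrist force passes 120 N, or if a joint passes its speed limit or range.

### The arm

A 6-joint arm with a two-finger parallel gripper is mounted at the origin on a cart in front of the work surface, level with it; the furniture and walls round the work are solid. World frame = base frame: x ahead of the robot, y to its left, z up, the work surface at z = 0. Lengths are in m, angles in rad, forces in N, time in s.
With the tool pointing down it reaches from about 0.375 to 0.975 m from the base axis. Payload 3.8 kg.
Tool frame: the origin (TCP) lies on the centre line of the jaws, within the pads' length; the fingertips stand 14 mm ahead of it and the grasp point (between the pads) lies 5 mm behind it (bot.finger_overhang is the distance from the TCP to the fingertips, in m); y points along the fingers, x is the direction in which the jaws open and shut, and the axes are right-handed (so a half turn about y gives the same grasp; the last joint's range is limited). The gripper opens to 85 mm and grips with 20 to 120 N. Pads are 22 mm wide; open, the fingers measure 114 mm over their backs; the gripper's body (76 mm by 85 mm) begins 54 mm behind the grasp point. The pads swing forward as they close: fully open they stand 13 mm farther back than shut.
Start: joints at [1.265, 0.264, 1.604, -0, 1.274, -0.037], TCP at [0.179, 0.651, 0.245] pointing down, gripper open.
Joint ranges: [-2.63, 2.63], [-0.94, 2.18], [0.31, 2.57], [-1.31, 4.45], [0, 2.66], [-2.55, 2.55]. Speed limits (rad/s): [2.57, 2.57, 3.14, 3.14, 3.14, 3.14].

### API

Orientations are given as a rotation vector (axis times angle).
In Python, from workcell import readout, read_camera, bot, spotter gives the robot as it stands.
- The arm moves only by the tool jog_arm, never from a script. Its argument "increments" is a list of rows, each a list of 7 numbers: the shift along the tool's x, y, z in m, then the turn, a rotation vector about the tool's x, y, z in rad, then the opening, from 0 (shut) to 1 (fully open). A call has 1 to 10 rows; each row shifts and turns the pose as measured when the row begins, along the tool's axes as they then stand; what a row does not reach is not made up. A row lasts 1/8 s, in which the tool goes at most 62.5 mm and 10.7 degrees, less where a joint would pass 70% of its speed; a pose out of reach is approached as far as the arm can. A call with a gripper value outside its range is refused whole. The fingers move at their own pace and stop on an object; "force" is the grip in N (left out, the last holds). Time passes only in rows, so rows that do not move let the fingers close. It gives the time, the measured TCP pose, the force and the opening at its end, in the units of the state.
- readout.read_state(): the state, without advancing time (a new reading comes with each control period).
- read_camera(name): name is "side" or "top"; returns a dict with "img" (480x640x3 uint8, blue, green, red), "range_z" (480x640 float32, m along the optical axis (not along the pixel's ray), 0 where there is no reading), "fx", "fy", "cx", "cy" (pixels), "world_from_camera" (4x4, takes a point from camera to world coordinates). Camera axes: x right, y down, z forward; pixel columns grow to the right and rows downward; lengths in m; the calibration is good to about 2 mm. A picture is of the moment at which its call begins.
- bot.finish_job(): hands the job in, once; it reports no verdict.
Trained networks look in a picture, given as the dict that the camera call returned (one of the last four; its "shot" number tells which), for a name from the list of things; names that differ only in an ending like _2 or _b are one class to them, and where a whole thing is asked for, a point or a joint stands for the part that bears it (a point fixed in the world has none). Each returns a list of dicts, best first, with "p" (0 to 1); they miss things now and then, are a little off and sometimes report something else, mostly with a low value. They report only what shows in the picture. A call takes as long as a camera call. They do not tell look-alikes from the thing itself.
- spotter.masks_of(picture, thing): "mask" (480x640 bool, what is visible of it) and "location" ([column, row] in pixels, amid what is visible of it).
- spotter.spot_point(picture, thing): "location" ([column, row] in pixels: a listed point, or the origin of a listed thing).
The state is a dict: "time": time; "q": joint angles; "joint_vel": joint speeds; "joint_torque": joint torques, N m; "tool_pos": TCP position; "tcp_rot": TCP orientation; "wrist_force": force on the tool from outside, world axes, zero at the start; "torque": the same for the moment, N m; "width": opening from 0.0 (shut) to 1.0 (fully open).
Only numpy, scipy, OpenCV 4.12 (cv2) and the standard library are available. Lean on these libraries where they do the work, as an engineer would, in place of code of your own. Each camera call takes 0.05 s, during which the arm holds its last target. There are 200 camera calls.

## Working session

There is one attempt and no reset: what is moved stays moved. The work goes in short steps, Python scripts to look and compute and a tool call to move; the robot and the scene stay as the last step left them, time stands still between calls to the robot, and variables do not carry over. Pictures are saved under pics/ and viewed, about 8 in all and at most 12, crops included, and the job is handed in when it is done.

Besides the shell and the picture viewer there is one more tool, called by a JSON object that holds its "api" and its "payload", one argument or row to a line. jog_arm: Moves the arm, as the interface text tells. Its arguments: {"type":"object","properties":{"increments":{"type":"array"},"force":{"type":"number"}},"required":["increments"]}

```bash
mkdir -p pics
cat > h.py <<'E'
import numpy as np, cv2
from workcell import readout, read_camera, bot, spotter
def cloud(c):
    z=c["range_z"]; v,u=np.mgrid[:480,:640]
    P=np.stack([(u-c["cx"])/c["fx"]*z,(v-c["cy"])/c["fy"]*z,z,np.ones_like(z)],-1)
    W=(P@np.array(c["world_from_camera"]).T)[...,:3]; W[z<=0]=np.nan
    return W
def at_z(c,px,h):
    T=np.array(c["world_from_camera"]); d=T[:3,:3]@np.array([(px[0]-c["cx"])/c["fx"],(px[1]-c["cy"])/c["fy"],1.]); o=T[:3,3]
    return o+d*(h-o[2])/d[2]
E
python3 - <<'E'
from h import *
print(readout.read_state())
for n in("side","top"):
    c=read_camera(n); cv2.imwrite(f"pics/{n}0.png",c["img"]); W=cloud(c)
    np.savez(f"{n}0.npz",img=c["img"],W=W)
    print(n,np.round(c["world_from_camera"],3).tolist(),c["fx"])
    for t,h in(("feeler_grip",.036),("feeler_tip",.005),("gap",.012)):
        for r in spotter.spot_point(c,t): print(t,round(r["p"],2),np.round(r["location"],1),np.round(at_z(c,r["location"],h),4))
    for t in("feeler_grip","foot"):
        for r in spotter.masks_of(c,t): print("mask",t,round(r["p"],2),np.round(r["location"]),r["mask"].sum(),np.round(np.nanmedian(W[r["mask"]],0),4))
E
```

```text
{'time': 0.0, 'q': array([ 1.26507396e+00,  2.64764227e-01,  1.60538205e+00, -8.17609364e-06,
        1.27369375e+00, -3.68719501e-02]), 'joint_vel': array([ 1.21368991e-03, -1.18177140e-03,  1.76634623e-03,  1.30915704e-04,
        3.94758025e-05, -6.91231479e-04]), 'joint_torque': array([-3.63670959e-03, -5.15119421e+01, -3.67303669e+01, -1.98742182e-04,
        1.28885399e-02,  2.33031983e-05]), 'tool_pos': array([0.17907042, 0.65008604, 0.24395018]), 'tcp_rot': array([-1.32580166, -1.00756868,  1.0106199 ]), 'wrist_force': array([0.17026034, 0.14185541, 0.63143596]), 'torque': array([ 0.02898184,  0.05089133, -0.01486748]), 'width': 1.0005597584535864}
side [[-0.995, -0.038, 0.087, 0.426], [-0.094, 0.516, -0.851, 0.999], [-0.013, -0.856, -0.518, 0.647], [0.0, 0.0, 0.0, 1.0]] 443.35293525408696
feeler_grip 0.69 [363.2 275.1] [0.438  0.1172 0.036 ]
feeler_grip 0.55 [371.5 382.9] [0.4131 0.4493 0.036 ]
feeler_tip 0.81 [346.9 271.2] [0.4808 0.0581 0.005 ]
feeler_tip 0.55 [385.4 359.4] [0.3861 0.3597 0.005 ]
gap 0.85 [332.2 206.1] [ 0.5516 -0.3047  0.012 ]
mask feeler_grip 0.83 [375. 380.] 753 [0.4075 0.4384 0.0099]
mask feeler_grip 0.51 [330. 206.] 1000 [ 0.5615 -0.3172  0.0115]
top [[-0.02, -0.988, 0.155, 0.297], [-1.0, 0.022, 0.012, 0.04], [-0.015, -0.155, -0.988, 1.459], [0.0, 0.0, 0.0, 1.0]] 508.43466799546803
feeler_grip 0.8 [191. 278.] [0.4225 0.4393 0.036 ]
feeler_grip 0.76 [314.6 276.7] [0.4189 0.0915 0.036 ]
feeler_tip 0.68 [330.7 253. ] [0.4889 0.0451 0.005 ]
feeler_tip 0.58 [217.2 294.3] [0.377  0.3718 0.005 ]
gap 0.61 [460.5 224. ] [ 0.5642 -0.3311  0.012 ]
mask feeler_grip 0.88 [322. 268.] 322 [0.4482 0.0763 0.0113]
mask feeler_grip 0.66 [204. 284.] 340 [0.4052 0.4125 0.0108]
mask foot 0.75 [455. 224.] 192 [ 0.5547 -0.3227  0.0333]
```

View pics/side0.png

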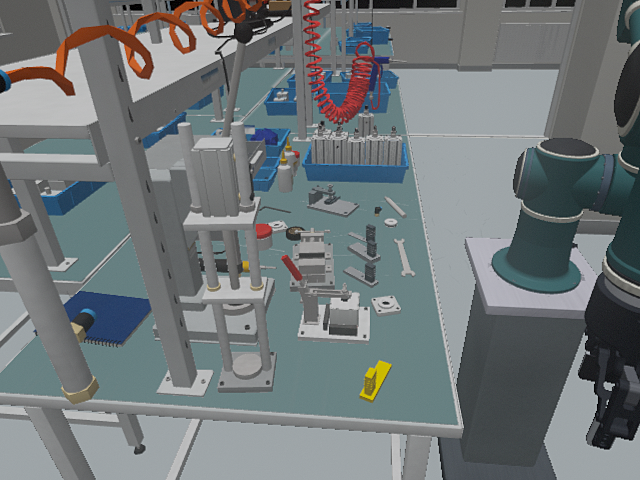

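View pics/top0.png

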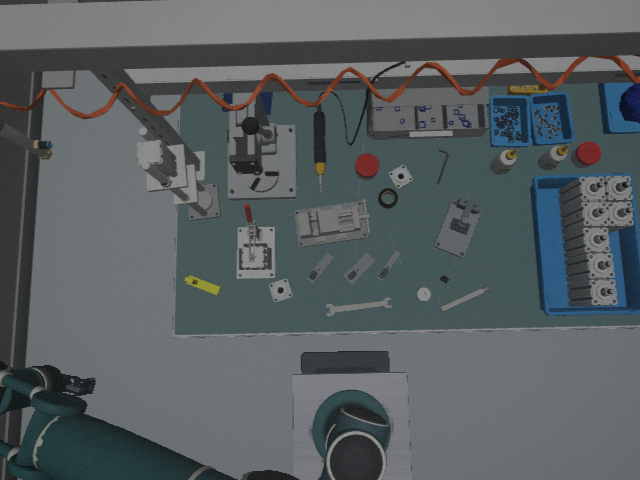

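Run:
```python
import cv2,numpy as np
a=np.load("top0.npz");b=np.load("side0.npz")
f=lambda i,s:cv2.resize(i,None,fx=s,fy=s,interpolation=cv2.INTER_CUBIC)
A=f(a["img"][240:295,295:415],3.3);B=f(a["img"][190:265,425:490],4);C=f(b["img"][215:290,330:400],4);D=f(b["img"][180:220,300:360],5)
o=np.zeros((600,800,3),np.uint8)
for im,(y,x) in((A,(0,0)),(B,(0,400)),(C,(300,0)),(D,(320,400))): o[y:y+im.shape[0],x:x+im.shape[1]]=im[:600-y,:800-x]
cv2.imwrite("pics/crop.png",o)
# feelers from depth: blade heights
W=a["W"]
for y0 in range(1):
    m=(W[...,2]>.004)&(W[...,2]<.07); m[:240]=0;m[295:]=0;m[:,:295]=0;m[:,415:]=0
    n,l,s,c=cv2.connectedComponentsWithStats(m.astype(np.uint8))
    for k in range(1,n):
        if s[k,4]>20:
            p=W[l==k]; q=p[p[:,2]<.022]; r=cv2.minAreaRect((p[:,:2]*1000).astype(np.float32))
            print(s[k],np.round(r[0]),np.round(r[1]),r[2],np.median(q[:,2]),p[p[:,2]>.04].mean(0))
```

```text
[296 240  56  10 263] [514.  65.] [159.  25.] 89.37232971191406 0.01723377591987696 [nan nan nan]
[372 240   9   8  23] [518. -84.] [18. 25.] 57.54194641113281 0.0059488392029987125 [nan nan nan]
[307 247  28  38 372] [452.  74.] [ 48. 113.] 63.35249328613281 0.00966395375445539 [0.42308299 0.09555117 0.05493694]
[338 247  39  42 540] [436. -28.] [ 68. 132.] 55.312843322753906 0.013956793598951522 [ 0.42065813 -0.01194591  0.0544173 ]
[374 249  30  32 189] [ 451. -122.] [ 36. 105.] 43.521934509277344 0.006521266240700596 [ 0.42528173 -0.10122283  0.05524782]
[301 265  11   7  21] [444. 115.] [16. 30.] 31.8259220123291 0.00619294143894944 [nan nan nan]
[368 288  14   7  29] [377. -77.] [37. 17.] 88.9910888671875 0.00554636615790538 [nan nan nan]<stdin>:16: RuntimeWarning: Mean of empty slice.
  ret = um.true_divide(
```

View pics/crop.png

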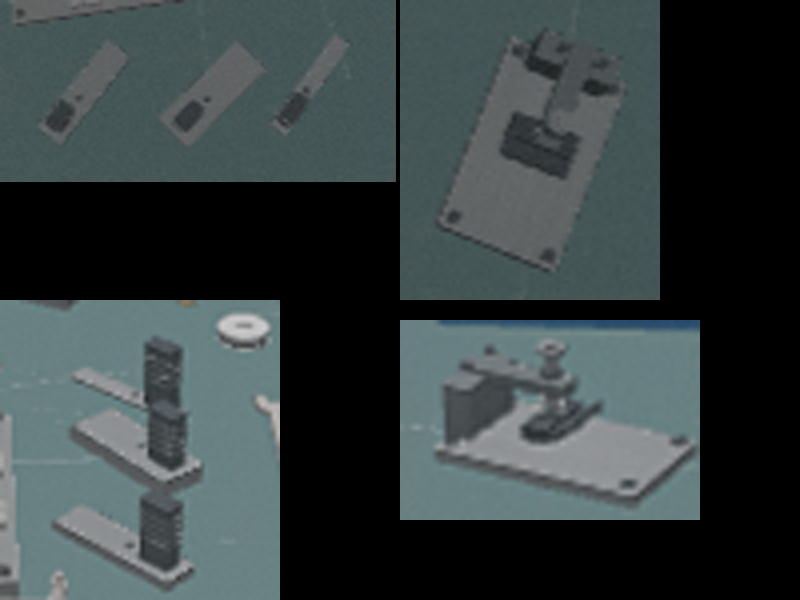

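```bash
cat > fit.py <<'E'
from h import *
def rect(W,ctr,r,zl,zh,poly=False):
    m=(np.hypot(W[...,0]-ctr[0],W[...,1]-ctr[1])<r)&(W[...,2]>zl)&(W[...,2]<zh)
    n,l,s,_=cv2.connectedComponentsWithStats(m.astype(np.uint8)); k=1+np.argmax(s[1:,4]); p=W[l==k]
    c,(a,b),t=cv2.minAreaRect((p[:,:2]*1000).astype(np.float32))
    if b>a: t+=90; a,b=b,a
    d=p[:,:2]-p[:,:2].mean(0); e=np.linalg.svd(d,full_matrices=False)[2][0]
    return np.round(c,1),round(a,1),round(b,1),round((t+90)%180-90,1),"pca",round(np.degrees(np.arctan2(e[1],e[0])),1),len(p),round(np.median(p[:,2]),4)
E
python3 - <<'E'
from fit import *
for n in("top","side"):
    W=np.load(f"{n}0.npz")["W"]
    print(n,"feeler",rect(W,(.45,.075),.07,.0065,.0135)); 
    print(" plate",rect(W,(.545,-.32),.12,.0085,.0155))
    print(" table bg z",np.nanmedian(W[...,2][(abs(W[...,0]-.4)<.1)&(abs(W[...,1])<.2)]))
    m=(np.hypot(W[...,0]-.55,W[...,1]+.32)<.1)
    for zl,zh in((.017,.03),(.03,.045),(.05,.062),(.065,.09)):
        p=W[m&(W[...,2]>zl)&(W[...,2]<zh)]; print("  z",zl,len(p),np.round(np.median(p,0),4),cv2.minAreaRect((p[:,:2]*1000).astype(np.float32)))
    g=W[(np.hypot(W[...,0]-.425,W[...,1]-.094)<.03)&(W[...,2]>.05)]; print(" griptop",len(g),g.mean(0),cv2.minAreaRect((g[:,:2]*1000).astype(np.float32)))
E
```

```text
top feeler (array([458. ,  67.1]), 71.3, 32.6, -45.8, 'pca', np.float64(143.3), 168, np.float64(0.01))
 plate (array([ 553.7, -321.3]), 151.5, 92.9, -24.5, 'pca', np.float64(160.5), 876, np.float64(0.0122))
 table bg z 1.186952374746547
  z 0.017 154 [ 0.5511 -0.3208  0.0193] ((551.3678588867188, -320.63690185546875), (87.71931457519531, 145.75112915039062), 65.75343322753906)
  z 0.03 148 [ 0.5556 -0.3206  0.0337] ((581.7086791992188, -335.9829406738281), (58.80010986328125, 92.58810424804688), 67.2486572265625)
  z 0.05 220 [ 0.6039 -0.34    0.0559] ((585.4962158203125, -338.54705810546875), (58.15353775024414, 82.32215881347656), 68.9393310546875)
  z 0.065 36 [ 0.5623 -0.3273  0.0791] ((585.3892822265625, -334.61578369140625), (19.103910446166992, 66.82586669921875), 68.83975219726562)
 griptop 48 [0.42457997 0.09544345 0.10232809] ((432.08953857421875, 92.48075866699219), (19.343460083007812, 43.873992919921875), 72.90226745605469)
side feeler (array([445.6,  80.5]), 97.5, 29.1, -38.9, 'pca', np.float64(137.6), 209, np.float64(0.0088))
 plate (array([ 549.3, -317.8]), 153.8, 95.6, -24.6, 'pca', np.float64(165.9), 440, np.float64(0.0108))
 table bg z 1.645933354471607e-05
  z 0.017 92 [ 0.5945 -0.3222  0.025 ] ((579.289306640625, -331.40582275390625), (61.790897369384766, 92.06572723388672), 67.45972442626953)
  z 0.03 103 [ 0.5694 -0.322   0.034 ] ((580.0825805664062, -325.8946838378906), (52.34929275512695, 94.94757080078125), 69.82766723632812)
  z 0.05 113 [ 0.5876 -0.3278  0.0553] ((583.4574584960938, -340.3477478027344), (54.74089813232422, 82.0635757446289), 80.50147247314453)
  z 0.065 21 [ 0.5595 -0.319   0.0767] ((560.1049194335938, -321.7633972167969), (12.50548267364502, 15.566754341125488), 81.23676300048828)
 griptop 46 [0.42250176 0.10112098 0.05345   ] ((422.5172424316406, 99.72737121582031), (14.979331016540527, 24.374324798583984), 54.6191291809082)
```

```bash
cat > sil.py <<'E'
from h import *
from scipy.optimize import minimize
def box(x0,x1,y0,y1,z0,z1): return np.array([[x,y,z] for x in(x0,x1) for y in(y0,y1) for z in(z0,z1)])
FE=[box(-.018,.074,-.013,.013,0,.010),box(.07,.080,-.008,.008,0,.010),box(-.012,.012,-.007,.007,.01,.056)]
a=.015
ST=[box(-.085,.065,-.045,.045,0,.012),box(-.009,.009,-.025,.025,.020,.032),box(.045,.065,-.03,.03,0,.058),box(-.015,.065,-.009,.009,.046,.058),box(-.006,.006,-.006,.006,.05,.079)]
def soft(c):
    i=cv2.GaussianBlur(c["img"],(3,3),0).astype(float); s=((i[...,0]+i[...,1])/2-i[...,2])/(i.sum(2)+1)
    return s
def render(c,hulls,p,win,S=8,z0=0):
    T=np.linalg.inv(np.array(c["world_from_camera"])); u0,v0,u1,v1=win
    M=np.zeros(((v1-v0)*S,(u1-u0)*S),np.uint8); cs,sn=np.cos(p[2]),np.sin(p[2])
    for h in hulls:
        w=np.c_[h[:,0]*cs-h[:,1]*sn+p[0],h[:,0]*sn+h[:,1]*cs+p[1],h[:,2]+z0]
        q=w@T[:3,:3].T+T[:3,3]; uv=np.c_[(q[:,0]/q[:,2]*c["fx"]+c["cx"]+.5-u0)*S,(q[:,1]/q[:,2]*c["fy"]+c["cy"]+.5-v0)*S]
        cv2.fillConvexPoly(M,cv2.convexHull(np.round(uv).astype(np.int32)),255)
    m=cv2.resize(M,(u1-u0,v1-v0),interpolation=cv2.INTER_AREA)/255.
    return cv2.GaussianBlur(m,(3,3),0)
def fit(cams,hulls,p0,pad=8,z0=0):
    D=[]
    for c in cams:
        m=render(c,hulls,p0,(0,0,640,480),1,z0); ys,xs=np.where(m>0); w=(xs.min()-pad,ys.min()-pad,xs.max()+pad,ys.max()+pad)
        s=soft(c)[w[1]:w[3],w[0]:w[2]]; mm=m[w[1]:w[3],w[0]:w[2]]; bg=np.median(s[mm==0]); fg=np.median(s[mm>.9])
        D.append((c,w,np.clip((s-bg)/(fg-bg),0,1)))
    def f(x):
        p=[p0[0]+x[0]/1e3,p0[1]+x[1]/1e3,p0[2]+x[2]/50]
        return sum(((render(c,hulls,p,w,8,z0)-s)**2).mean() for c,w,s in D)
    best=min((minimize(f,x0,method="Nelder-Mead",options=dict(initial_simplex=np.array(x0)+np.array([[0,0,0],[5,0,0],[0,5,0],[0,0,4]]),xatol=.05,fatol=1e-6)) for x0 in([0,0,0],[-3,-3,-2.])),key=lambda r:r.fun)
    x=best.x; return np.round([p0[0]+x[0]/1e3,p0[1]+x[1]/1e3,np.degrees(p0[2]+x[2]/50)],4),round(best.fun,4)
E
cat > both.py <<'E'
from sil import *
def run(fp=None,sp=None,z0=0):
    t=read_camera("top");s=read_camera("side")
    for n,cs in(("top",[t]),("side",[s]),("both",[t,s])):
        if fp: print(n,"feeler",*fit(cs,FE,fp,z0=z0))
        if sp: print(n,"stand",*fit(cs,ST,sp))
    return t,s
E
python3 -c "
from both import *
run((.423,.097,-.7),(.562,-.326,-.428))"
```

```text
top feeler [  0.4243   0.0966 -39.787 ] 0.0281
top stand [  0.5627  -0.3266 -23.9697] 0.0136
side feeler [  0.4234   0.0957 -39.0228] 0.1656
side stand [  0.5622  -0.327  -22.0049] 0.0164
both feeler [  0.4237   0.096  -38.9803] 0.1946
both stand [  0.5627  -0.3268 -23.5649] 0.0307
```

```bash
cat > go.py <<'E'
import numpy as np,sys
from workcell import readout
from scipy.spatial.transform import Rotation as R
# usage: go.py x y z yawdeg(of tool x axis; mod 180) step_mm open
def plan(x,y,z,yaw,step=.04,op=.6,pr=True):
    s=readout.read_state(); p=np.array(s["tool_pos"]); r=R.from_rotvec(s["tcp_rot"]); t=np.array([x,y,z]); M=r.as_matrix()
    y0=np.degrees(np.arctan2(M[1,0],M[0,0])); yaw=y0+(yaw-y0+90)%180-90
    a=np.radians(yaw); X=np.array([np.cos(a),np.sin(a),0]); Y=np.array([0,0,-1.]); G=R.from_matrix(np.c_[X,Y,np.cross(X,Y)])
    rv=(r.inv()*G).as_rotvec(); n=max(1,int(np.ceil(max(np.linalg.norm(t-p)/step,np.degrees(np.linalg.norm(rv))/9))))
    print("t",round(s["time"],2),"p",np.round(p,4),"yaw",round(y0,2),"tooly",np.round(M[:,1],4),"F",np.round(s["wrist_force"],1),"w",round(s["width"],3),"q6",round(s["q"][5],2),"n",n)
    for i in range(n):
        q=r*R.from_rotvec(rv*i/n); d=q.inv().apply((t-p)/n)
        print(str([round(v,4) for v in d]+[round(v,4) for v in rv/n]+[op]).replace(" ",""),end=",\n" )
if __name__=="__main__": plan(*map(float,sys.argv[1:]))
E
python3 go.py .424 .096 .15 50.6 .055 .6
```

```text
t 0.7 p [0.1793 0.6508 0.2454] yaw 74.6 tooly [ 1.e-04  1.e-04 -1.e+00] F [-0.7 -0.3 -0.4] w 1.001 q6 -0.04 n 12
[np.float64(-0.0392),np.float64(0.0079),np.float64(-0.0319),np.float64(-0.0),np.float64(0.0349),np.float64(0.0),0.6],
[np.float64(-0.038),np.float64(0.0079),np.float64(-0.0333),np.float64(-0.0),np.float64(0.0349),np.float64(0.0),0.6],
[np.float64(-0.0368),np.float64(0.0079),np.float64(-0.0346),np.float64(-0.0),np.float64(0.0349),np.float64(0.0),0.6],
[np.float64(-0.0356),np.float64(0.0079),np.float64(-0.0359),np.float64(-0.0),np.float64(0.0349),np.float64(0.0),0.6],
[np.float64(-0.0343),np.float64(0.0079),np.float64(-0.0371),np.float64(-0.0),np.float64(0.0349),np.float64(0.0),0.6],
[np.float64(-0.033),np.float64(0.0079),np.float64(-0.0383),np.float64(-0.0),np.float64(0.0349),np.float64(0.0),0.6],
[np.float64(-0.0317),np.float64(0.0079),np.float64(-0.0394),np.float64(-0.0),np.float64(0.0349),np.float64(0.0),0.6],
[np.float64(-0.0303),np.float64(0.0079),np.float64(-0.0405),np.float64(-0.0),np.float64(0.0349),np.float64(0.0),0.6],
[np.float64(-0.0288),np.float64(0.0079),np.float64(-0.0415),np.float64(-0.0),np.float64(0.0349),np.float64(0.0),0.6],
[np.float64(-0.0274),np.float64(0.0079),np.float64(-0.0425),np.float64(-0.0),np.float64(0.0349),np.float64(0.0),0.6],
[np.float64(-0.0259),np.float64(0.0079),np.float64(-0.0434),np.float64(-0.0),np.float64(0.0349),np.float64(0.0),0.6],
[np.float64(-0.0243),np.float64(0.0079),np.float64(-0.0443),np.float64(-0.0),np.float64(0.0349),np.float64(0.0),0.6],
```

{"api": "jog_arm", "payload": {
  "increments": [
    [-0.039, 0.008, -0.032, 0, 0.035, 0, 0.6],
    [-0.038, 0.008, -0.033, 0, 0.035, 0, 0.6],
    [-0.037, 0.008, -0.035, 0, 0.035, 0, 0.6],
    [-0.036, 0.008, -0.036, 0, 0.035, 0, 0.6],
    [-0.034, 0.008, -0.037, 0, 0.035, 0, 0.6],
    [-0.033, 0.008, -0.038, 0, 0.035, 0, 0.6],
    [-0.032, 0.008, -0.039, 0, 0.035, 0, 0.6],
    [-0.03, 0.008, -0.04, 0, 0.035, 0, 0.6],
    [-0.029, 0.008, -0.041, 0, 0.035, 0, 0.6],
    [-0.027, 0.008, -0.042, 0, 0.035, 0, 0.6]
  ]
}}

```text
time: 1.95
tool_pos: [0.3859, 0.1804, 0.165]
tcp_rot: [-1.438, -0.749, 0.73]
wrist_force: [0.4, 0.5, -0.8]
width: 0.598
```

```bash
sed -i 's/round(v,4) for/round(float(v),4) for/g' go.py; python3 go.py .424 .096 .11 50.6 .045 .6
```

```text
t 1.95 p [0.3859 0.1804 0.165 ] yaw 54.34 tooly [ 0.0087  0.008  -0.9999] F [ 0.4  0.5 -0.8] w 0.598 q6 -0.58 n 3
[-0.0157,0.0182,-0.0267,0.0007,0.0218,0.0039,0.6],
[-0.015,0.0183,-0.027,0.0007,0.0218,0.0039,0.6],
[-0.0144,0.0183,-0.0273,0.0007,0.0218,0.0039,0.6],
```

{"api": "jog_arm", "payload": {
  "increments": [
    [-0.016, 0.018, -0.027, 0.001, 0.022, 0.004, 0.6],
    [-0.015, 0.018, -0.027, 0.001, 0.022, 0.004, 0.6],
    [-0.014, 0.018, -0.027, 0.001, 0.022, 0.004, 0.6],
    [0, 0, 0, 0, 0, 0, 0.6]
  ]
}}

```text
time: 2.45
tool_pos: [0.4266, 0.0904, 0.1108]
tcp_rot: [-1.461, -0.685, 0.68]
wrist_force: [0.1, 0.3, 0.2]
width: 0.599
```

```bash
python3 go.py .424 .096 .07 50.6 .045 .6; python3 go.py .424 .096 .031 50.6 .025 .6;python3 -c "
from h import *
for n in('top','side'): cv2.imwrite(f'pics/{n}1.png',read_camera(n)['img'])
a=cv2.imread('pics/top1.png')[210:310,270:410];b=cv2.imread('pics/side1.png')[200:300,310:450]
cv2.imwrite('pics/c1.png',cv2.resize(np.vstack([a,b]),None,fx=3,fy=3,interpolation=cv2.INTER_CUBIC))"
```

```text
t 2.45 p [0.4266 0.0904 0.1108] yaw 50.07 tooly [ 0.0029  0.0011 -1.    ] F [0.1 0.3 0.2] w 0.599 q6 -0.72 n 1
[0.0025,0.0408,0.0057,0.0016,-0.0092,0.0027,0.6],
t 2.45 p [0.4266 0.0904 0.1108] yaw 50.07 tooly [ 0.0029  0.0011 -1.    ] F [0.1 0.3 0.2] w 0.599 q6 -0.72 n 4
[0.0006,0.0199,0.0014,0.0004,-0.0023,0.0007,0.6],
[0.0006,0.0199,0.0014,0.0004,-0.0023,0.0007,0.6],
[0.0006,0.0199,0.0014,0.0004,-0.0023,0.0007,0.6],
[0.0006,0.0199,0.0014,0.0004,-0.0023,0.0007,0.6],
```

View pics/c1.png

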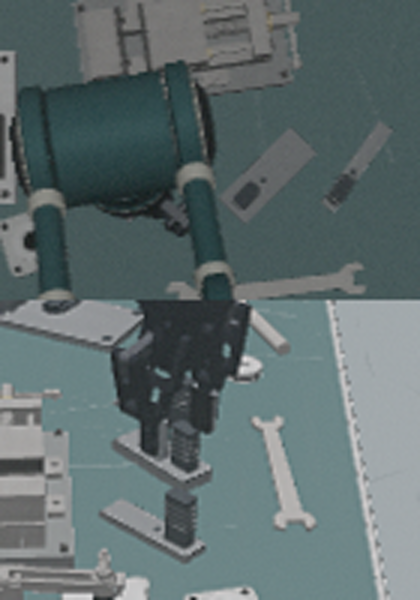

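{"api": "jog_arm", "payload": {
  "increments": [
    [0.0025, 0.018, 0.0057, 0.0016, -0.0092, 0.0027, 0.6],
    [0, 0.02, 0, 0, 0, 0, 0.6],
    [0, 0, 0, 0, 0, 0, 0.6]
  ]
}}

```text
time: 2.92
tool_pos: [0.4243, 0.1009, 0.0735]
tcp_rot: [-1.457, -0.699, 0.69]
wrist_force: [-0.3, -0.1, -0.1]
width: 0.6
```

```bash
python3 go.py .424 .096 .032 50.6 .02 .6
```

```text
t 2.92 p [0.4243 0.1009 0.0735] yaw 50.99 tooly [ 0.0048  0.0024 -1.    ] F [-0.3 -0.1 -0.1] w 0.6 q6 -0.72 n 3
[-0.0014,0.0138,-0.0009,0.0007,0.0023,0.0016,0.6],
[-0.0014,0.0138,-0.0009,0.0007,0.0023,0.0016,0.6],
[-0.0014,0.0138,-0.001,0.0007,0.0023,0.0016,0.6],
```

{"api": "jog_arm", "payload": {
  "increments": [
    [-0.0014, 0.014, -0.001, 0.0007, 0.0023, 0.0016, 0.6],
    [-0.0014, 0.013, -0.001, 0.0007, 0.0023, 0.0016, 0.6],
    [-0.001, 0.008, -0.001, 0.0007, 0.0023, 0.0016, 0.6],
    [0, 0, 0, 0, 0, 0, 0.6],
    [0, 0, 0, 0, 0, 0, 0.6]
  ]
}}

```text
time: 3.55
tool_pos: [0.4246, 0.0971, 0.0367]
tcp_rot: [-1.458, -0.691, 0.69]
wrist_force: [-0.6, -0.3, 0.1]
width: 0.599
```

```bash
python3 go.py .424 .096 .032 50.6 .02 .6
```

```text
t 3.55 p [0.4246 0.0971 0.0367] yaw 50.69 tooly [ 8.e-04  2.e-04 -1.e+00] F [-0.6 -0.3  0.1] w 0.599 q6 -0.72 n 1
[-0.0013,0.0047,-0.0002,0.0005,0.0016,0.0007,0.6],
```

{"api": "jog_arm", "payload": {
  "increments": [
    [-0.001, 0.0047, 0, 0.0005, 0.0015, 0.0007, 0.6],
    [0, 0, 0, 0, 0, 0, 0.4],
    [0, 0, 0, 0, 0, 0, 0.1],
    [0, 0, 0, 0, 0, 0, 0.1],
    [0, 0, 0, 0, 0, 0, 0.1],
    [0, 0, 0, 0, 0, 0, 0.1],
    [0, 0, 0, 0, 0, 0, 0.1]
  ],
  "force": 50
}}

```text
time: 4.42
tool_pos: [0.4247, 0.0962, 0.0325]
tcp_rot: [-1.459, -0.691, 0.688]
wrist_force: [-0.2, 0.6, -1.0]
width: 0.153
```

```bash
python3 go.py .424 .096 .082 50.6 .03 .1
```

```text
t 4.42 p [0.4247 0.0962 0.0325] yaw 50.58 tooly [ 1.8e-03  2.0e-04 -1.0e+00] F [-0.2  0.6 -1. ] w 0.153 q6 -0.72 n 2
[-0.0003,-0.0248,0.0002,0.0006,-0.0002,0.0007,0.1],
[-0.0003,-0.0248,0.0002,0.0006,-0.0002,0.0007,0.1],
```

{"api": "jog_arm", "payload": {
  "increments": [
    [0, -0.025, 0, 0, 0, 0, 0.1],
    [0, -0.03, 0, 0, 0, 0, 0.1],
    [0, -0.03, 0, 0, 0, 0, 0.1],
    [0, 0, 0, 0, 0, 0, 0.1]
  ]
}}

```text
time: 4.92
tool_pos: [0.4229, 0.0961, 0.1182]
tcp_rot: [-1.458, -0.687, 0.691]
wrist_force: [0.2, 0.4, -0.8]
width: 0.157
```

```bash
python3 go.py .448 -.276 .12 66 .045 .1
```

```text
t 4.92 p [0.4229 0.0961 0.1182] yaw 50.57 tooly [-2.1e-03 -1.0e-04 -1.0e+00] F [ 0.2  0.4 -0.8] w 0.157 q6 -0.72 n 9
[-0.0302,-0.0002,-0.0284,-0.0002,-0.0299,-0.0001,0.1],
[-0.031,-0.0002,-0.0275,-0.0002,-0.0299,-0.0001,0.1],
[-0.0318,-0.0002,-0.0266,-0.0002,-0.0299,-0.0001,0.1],
[-0.0326,-0.0002,-0.0256,-0.0002,-0.0299,-0.0001,0.1],
[-0.0333,-0.0002,-0.0246,-0.0002,-0.0299,-0.0001,0.1],
[-0.0341,-0.0002,-0.0236,-0.0002,-0.0299,-0.0001,0.1],
[-0.0348,-0.0002,-0.0226,-0.0002,-0.0299,-0.0001,0.1],
[-0.0354,-0.0002,-0.0215,-0.0002,-0.0299,-0.0001,0.1],
[-0.036,-0.0002,-0.0205,-0.0002,-0.0299,-0.0001,0.1],
```

{"api": "jog_arm", "payload": {
  "increments": [
    [-0.03, 0, -0.028, 0, -0.03, 0, 0.1],
    [-0.031, 0, -0.0275, 0, -0.03, 0, 0.1],
    [-0.032, 0, -0.0266, 0, -0.03, 0, 0.1],
    [-0.0325, 0, -0.0256, 0, -0.03, 0, 0.1],
    [-0.033, 0, -0.0246, 0, -0.03, 0, 0.1],
    [-0.034, 0, -0.0236, 0, -0.03, 0, 0.1],
    [-0.035, 0, -0.0226, 0, -0.03, 0, 0.1],
    [-0.0355, 0, -0.0215, 0, -0.03, 0, 0.1],
    [-0.02, 0, -0.011, 0, -0.02, 0, 0.1],
    [0, 0, 0, 0, 0, 0, 0.1]
  ]
}}

```text
time: 6.18
tool_pos: [0.4397, -0.264, 0.1008]
tcp_rot: [-1.359, -0.884, 0.904]
wrist_force: [-0.7, 0.2, -2.5]
width: 0.155
```

```bash
python3 go.py .448 -.276 .0575 66 .045 .1;python3 -c "
from h import *
a=read_camera('top')['img'];b=read_camera('side')['img']
a=a[180:280,400:540];b=b[150:250,270:410]
cv2.imwrite('pics/c2.png',cv2.resize(np.vstack([a,b]),None,fx=3,fy=3,interpolation=cv2.INTER_CUBIC))"
```

```text
t 6.17 p [ 0.4397 -0.264   0.1008] yaw 66.11 tooly [-0.0204  0.0086 -0.9998] F [-0.7  0.2 -2.5] w 0.155 q6 -1.74 n 2
[-0.0038,0.0215,-0.0067,-0.0111,0.0009,-0.0002,0.1],
[-0.0038,0.0216,-0.0065,-0.0111,0.0009,-0.0002,0.1],
```

View pics/c2.png

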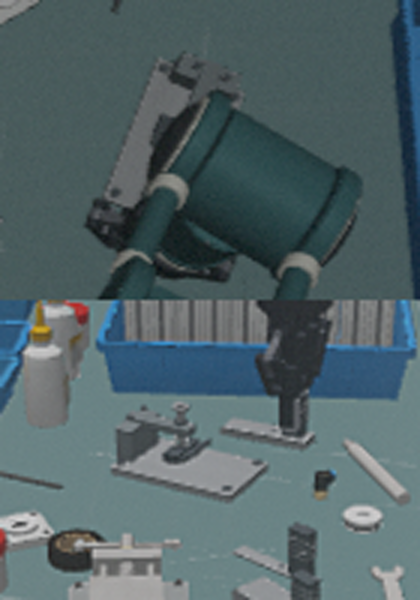

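```bash
python3 go.py .4575 -.2799 .065 66 .02 .1
```

```text
t 6.28 p [ 0.4393 -0.2622  0.1008] yaw 66.19 tooly [-0.0212  0.0096 -0.9997] F [ 0.5 -0.8 -2.3] w 0.161 q6 -1.74 n 3
[-0.0029,0.0117,-0.0082,-0.0078,0.0011,0.0001,0.1],
[-0.0029,0.0118,-0.0081,-0.0078,0.0011,0.0001,0.1],
[-0.0029,0.0119,-0.008,-0.0078,0.0011,0.0001,0.1],
```

{"api": "jog_arm", "payload": {
  "increments": [
    [-0.003, 0.012, -0.008, -0.008, 0.001, 0, 0.1],
    [-0.003, 0.012, -0.008, -0.008, 0.001, 0, 0.1],
    [-0.003, 0.011, -0.008, -0.008, 0.001, 0, 0.1],
    [0, 0, 0, 0, 0, 0, 0.1],
    [0, 0, 0, 0, 0, 0, 0.1]
  ]
}}

```text
time: 6.9
tool_pos: [0.4576, -0.2776, 0.061]
tcp_rot: [-1.376, -0.898, 0.897]
wrist_force: [0.5, 0.4, -1.2]
width: 0.154
```

```bash
python3 go.py .4575 -.2799 .0475 66 .03 .1; python3 -c "
from sil import *
s=read_camera('side'); P=readout.read_state()
BL=FE[:2]; p=P['tool_pos']
print('stand',fit([s],ST,(.5626,-.3267,-.4189))[0])
for z in (p[2]-.0325,): print('blade',fit([s],BL,(p[0],p[1],-.4189),pad=3,z0=z), 'exp',p)
for r in spotter.spot_point(s,'feeler_tip'): print(r['p'],at_z(s,r['location'],p[2]-.0275))
cv2.imwrite('pics/c3.png',cv2.resize(s['img'][180:240,290:390],None,fx=7,fy=7,interpolation=cv2.INTER_CUBIC))"
```

```text
t 6.9 p [ 0.4576 -0.2776  0.061 ] yaw 66.18 tooly [-3.0e-04  1.5e-03 -1.0e+00] F [ 0.5  0.4 -1.2] w 0.154 q6 -1.75 n 1
[-0.0022,0.0135,-0.0008,-0.0009,0.0031,0.0012,0.1],
stand [  0.5603  -0.3294 -17.792 ]
blade (array([ 0.4679, -0.277 , 26.6686]), np.float64(0.1822)) exp [ 0.45758776 -0.2775534   0.06109948]
0.86 [0.38612516 0.39390962 0.03359948]
0.67 [ 0.52937547 -0.28130322  0.03359948]
```

View pics/c3.png

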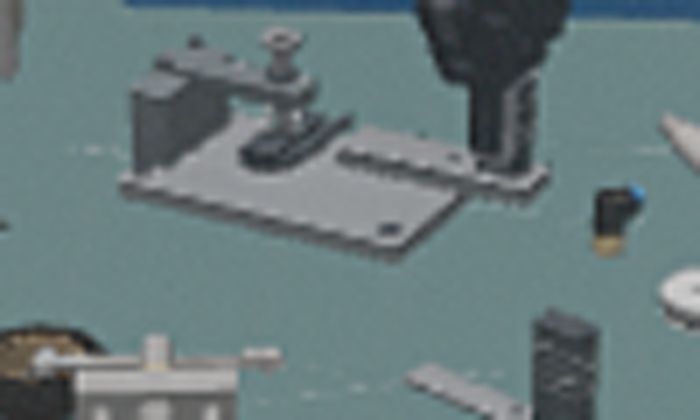

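{"api": "jog_arm", "payload": {
  "increments": [
    [-0.002, 0.013, -0.001, -0.001, 0.003, 0.001, 0.1],
    [0, 0, 0, 0, 0, 0, 0.1],
    [0, 0, 0, 0, 0, 0, 0.1]
  ]
}}

```text
time: 7.38
tool_pos: [0.458, -0.2802, 0.0481]
tcp_rot: [-1.381, -0.896, 0.895]
wrist_force: [0.4, -0.2, -1.5]
width: 0.161
```

```bash
python3 go.py .4575 -.2799 .0445 66 .03 .1
cat > ov.py <<'E'
from sil import *
import sys
s=read_camera('side'); st=readout.read_state(); p=st['tool_pos']
def edges(im,c,hulls,pose,z0,col,S,off):
    T=np.linalg.inv(np.array(c["world_from_camera"])); cs,sn=np.cos(pose[2]),np.sin(pose[2])
    for h in hulls:
        w=np.c_[h[:,0]*cs-h[:,1]*sn+pose[0],h[:,0]*sn+h[:,1]*cs+pose[1],h[:,2]+z0]; q=w@T[:3,:3].T+T[:3,3]
        uv=np.c_[(q[:,0]/q[:,2]*c["fx"]+c["cx"]+.5-off[0])*S,(q[:,1]/q[:,2]*c["fy"]+c["cy"]+.5-off[1])*S].astype(int)
        for i in range(8):
            for b in(1,2,4):
                if not i&b: cv2.line(im,uv[i].tolist(),uv[i|b].tolist(),col,1)
im=cv2.resize(s['img'][185:235,295:385],None,fx=8,fy=8,interpolation=cv2.INTER_CUBIC)
edges(im,s,FE,(p[0],p[1],-.4189),p[2]-.0325,(0,0,255),8,(295,185)); edges(im,s,ST[:2],(.5626,-.3267,-.4189),0,(0,255,255),8,(295,185))
cv2.imwrite(sys.argv[1],im)
E
python3 ov.py pics/c4.png
```

```text
t 7.38 p [ 0.458  -0.2802  0.0481] yaw 65.98 tooly [ 0.0017 -0.001  -1.    ] F [ 0.4 -0.2 -1.5] w 0.161 q6 -1.75 n 1
[0.0001,0.0036,0.0006,0.002,-0.0003,-0.0002,0.1],
```

View pics/c4.png

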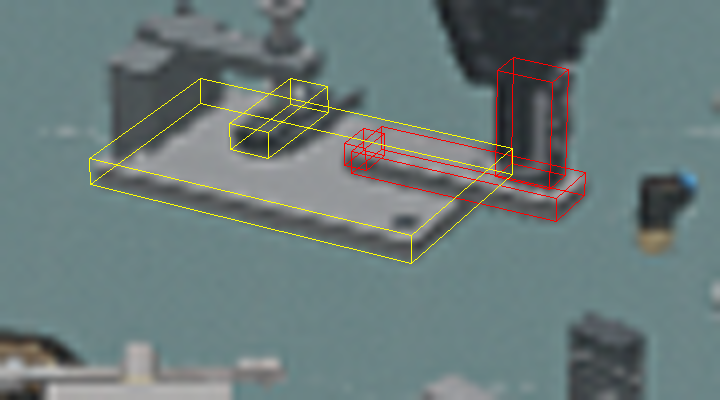

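```bash
cat > line.py <<'E'
from sil import *
def run():
    s=read_camera('side'); st=readout.read_state(); p=st['tool_pos']; g=s['img'].astype(float).mean(2); g=np.mean([read_camera('side')['img'].astype(float).mean(2) for _ in range(2)]+[g],0)
    T=np.linalg.inv(np.array(s["world_from_camera"]))
    def proj(pose,z0,pt):
        c,n=np.cos(pose[2]),np.sin(pose[2]); q=T[:3,:3]@np.array([pt[0]*c-pt[1]*n+pose[0],pt[0]*n+pt[1]*c+pose[1],pt[2]+z0])+T[:3,3]
        return np.array([q[0]/q[2]*s["fx"]+s["cx"],q[1]/q[2]*s["fy"]+s["cy"]])
    M=st['tcp_rot']; from scipy.spatial.transform import Rotation as R
    X=R.from_rotvec(M).as_matrix()[:,0]; yaw=np.arctan2(X[1],X[0])-np.pi/2
    for name,pose,z0,y,zm,xs in(("plate",(.5626,-.3267,-.4189),0,.045,.006,np.arange(-.075,.06,.01)),("blade",(p[0],p[1],yaw),p[2]-.0325,.013,.005,np.arange(-.014,.068,.008))):
        o=[]
        for x in xs:
            u,v=proj(pose,z0,(x,y,zm)); ui=int(round(u)); v+= 0
            # correct v for rounding of u along edge
            u2,v2=proj(pose,z0,(x+.01,y,zm)); v+=(ui-u)*(v2-v)/(u2-u)
            r=np.arange(int(v)-4,int(v)+6); c=g[r,ui]
            k=np.argmin(c[1:-1])+1; a,b,d=c[k-1:k+2]; sub=r[k]+.5*(a-d)/(a-2*b+d+1e-9); o.append(round(sub-v,1))
        print(name,o)
E
python3 -c "import line;line.run()"
```

```text
plate [np.float64(0.4), np.float64(0.2), np.float64(0.2), np.float64(0.4), np.float64(0.1), np.float64(0.2), np.float64(0.3), np.float64(-0.0), np.float64(0.1), np.float64(0.2), np.float64(-0.1), np.float64(0.1), np.float64(0.2), np.float64(-0.1)]
blade [np.float64(-3.8), np.float64(-3.0), np.float64(0.1), np.float64(0.6), np.float64(-0.1), np.float64(3.2), np.float64(0.2), np.float64(0.3), np.float64(0.1), np.float64(0.4), np.float64(-0.0)]
```

```bash
python3 go.py .4623 -.2814 .0447 65.7 .03 .1
```

```text
t 7.58 p [ 0.458  -0.2802  0.0482] yaw 65.99 tooly [ 0.0017 -0.001  -1.    ] F [ 0.3  0.3 -2.3] w 0.16 q6 -1.75 n 1
[0.0006,0.0036,-0.0044,0.002,0.0051,-0.0002,0.1],
```

{"api": "jog_arm", "payload": {
  "increments": [
    [0.0006, 0.0034, -0.0044, 0.002, 0.005, 0, 0.1],
    [0, 0, 0, 0, 0, 0, 0.1],
    [0, 0, 0, 0, 0, 0, 0.1]
  ],
  "force": 80
}}

```text
time: 7.95
tool_pos: [0.463, -0.2817, 0.045]
tcp_rot: [-1.381, -0.891, 0.891]
wrist_force: [0.1, 0.2, -2.3]
width: 0.151
```

```bash
python3 go.py .4806 -.2897 .0447 65.7 .007 .1
```

```text
t 7.95 p [ 0.463  -0.2817  0.045 ] yaw 65.69 tooly [ 5.e-04 -6.e-04 -1.e+00] F [ 0.1  0.2 -2.3] w 0.151 q6 -1.74 n 3
[-0.0,0.0001,-0.0064,0.0002,-0.0001,-0.0001,0.1],
[-0.0,0.0001,-0.0064,0.0002,-0.0001,-0.0001,0.1],
[-0.0,0.0001,-0.0064,0.0002,-0.0001,-0.0001,0.1],
```

{"api": "jog_arm", "payload": {
  "increments": [
    [0, 0.0008, 0, 0, 0, 0, 0.1],
    [0, 0, 0, 0, 0, 0, 0.1]
  ]
}}

```text
time: 8.2
tool_pos: [0.4631, -0.2818, 0.0446]
tcp_rot: [-1.382, -0.892, 0.891]
wrist_force: [-0.2, 0.7, -1.7]
width: 0.154
```

{"api": "jog_arm", "payload": {
  "increments": [
    [0, 0.0008, 0, 0, 0, 0, 0.1],
    [0, 0, 0, 0, 0, 0, 0.1]
  ]
}}

```text
time: 8.45
tool_pos: [0.4632, -0.2819, 0.0446]
tcp_rot: [-1.382, -0.892, 0.891]
wrist_force: [0.2, -0.6, -1.0]
width: 0.156
```

{"api": "jog_arm", "payload": {
  "increments": [
    [0, 0.0003, -0.0065, 0, 0, 0, 0.1],
    [0, 0.0003, -0.0065, 0, 0, 0, 0.1],
    [0, 0.0003, -0.006, 0, 0, 0, 0.1],
    [0, 0, 0, 0, 0, 0, 0.1]
  ]
}}

```text
time: 8.95
tool_pos: [0.479, -0.2893, 0.0448]
tcp_rot: [-1.378, -0.889, 0.893]
wrist_force: [1.3, -0.8, -1.0]
width: 0.153
```

```bash
python3 go.py .5015 -.2991 .0447 65.7 .006 .1
```

```text
t 8.95 p [ 0.479  -0.2893  0.0448] yaw 65.7 tooly [-0.0037  0.001  -1.    ] F [ 1.3 -0.8 -1. ] w 0.153 q6 -1.73 n 5
[0.0001,0.0,-0.0049,-0.0007,0.0,-0.0001,0.1],
[0.0001,0.0,-0.0049,-0.0007,0.0,-0.0001,0.1],
[0.0001,0.0,-0.0049,-0.0007,0.0,-0.0001,0.1],
[0.0001,0.0,-0.0049,-0.0007,0.0,-0.0001,0.1],
[0.0001,0.0,-0.0049,-0.0007,0.0,-0.0001,0.1],
```

{"api": "jog_arm", "payload": {
  "increments": [
    [0, 0.0003, -0.005, -0.001, 0, 0, 0.1],
    [0, 0.0003, -0.005, -0.001, 0, 0, 0.1],
    [0, 0.0003, -0.005, -0.001, 0, 0, 0.1],
    [0, 0, 0, 0, 0, 0, 0.1]
  ]
}}

```text
time: 9.45
tool_pos: [0.4832, -0.2913, 0.0464]
tcp_rot: [-1.359, -0.878, 0.9]
wrist_force: [2.7, -0.6, -0.0]
width: 0.153
```

```bash
python3 go.py .5015 -.2991 .0447 65.7 .006 .1
```

```text
t 9.45 p [ 0.4832 -0.2913  0.0464] yaw 65.76 tooly [-0.0227  0.0104 -0.9997] F [ 2.7 -0.6 -0. ] w 0.153 q6 -1.73 n 4
[0.0001,0.0003,-0.005,-0.0063,0.0003,0.0,0.1],
[0.0001,0.0003,-0.005,-0.0063,0.0003,0.0,0.1],
[0.0001,0.0004,-0.005,-0.0063,0.0003,0.0,0.1],
[0.0001,0.0004,-0.005,-0.0063,0.0003,0.0,0.1],
```

{"api": "jog_arm", "payload": {
  "increments": [
    [0, 0.002, -0.002, -0.025, 0, 0, 0.1],
    [0, 0, 0, 0, 0, 0, 0.1]
  ]
}}

```text
time: 9.7
tool_pos: [0.4827, -0.2911, 0.0448]
tcp_rot: [-1.376, -0.89, 0.894]
wrist_force: [2.5, 0.4, -0.8]
width: 0.154
```

```bash
python3 go.py .5015 -.2991 .0447 65.7 .006 .1
```

```text
t 9.7 p [ 0.4827 -0.2911  0.0448] yaw 65.78 tooly [-0.0037  0.002  -1.    ] F [ 2.5  0.4 -0.8] w 0.154 q6 -1.73 n 4
[0.0001,0.0,-0.0051,-0.0011,0.0003,0.0001,0.1],
[0.0001,0.0,-0.0051,-0.0011,0.0003,0.0001,0.1],
[0.0001,0.0,-0.0051,-0.0011,0.0003,0.0001,0.1],
[0.0001,0.0,-0.0051,-0.0011,0.0003,0.0001,0.1],
```

{"api": "jog_arm", "payload": {
  "increments": [
    [0, 0.0005, -0.008, -0.004, 0, 0, 0.1]
  ]
}}

```text
time: 9.82
tool_pos: [0.4832, -0.2914, 0.0446]
tcp_rot: [-1.364, -0.884, 0.898]
wrist_force: [-25.3, 4.9, 20.0]
width: 0.155
```

{"api": "jog_arm", "payload": {
  "increments": [
    [0, 0.001, -0.008, -0.008, 0, 0, 0.1]
  ]
}}

```text
time: 9.95
tool_pos: [0.4834, -0.2916, 0.0445]
tcp_rot: [-1.356, -0.879, 0.902]
wrist_force: [-32.0, 12.3, 40.3]
width: 0.153
```

{"api": "jog_arm", "payload": {
  "increments": [
    [0, -0.001, 0.001, 0, 0, 0, 0.1],
    [0, 0, 0, 0, 0, 0, 0.1]
  ]
}}

```text
time: 10.2
tool_pos: [0.4817, -0.291, 0.0456]
tcp_rot: [-1.355, -0.879, 0.902]
wrist_force: [-2.4, 1.1, 1.7]
width: 0.152
```

```bash
python3 go.py .5015 -.2991 .0447 65.7 .006 .1; python3 ov.py pics/c5.png; python3 -c "import line;line.run()"
```

```text
t 10.2 p [ 0.4817 -0.291   0.0456] yaw 65.84 tooly [-0.0248  0.0126 -0.9996] F [-2.4  1.1  1.7] w 0.152 q6 -1.73 n 4
[0.0002,0.0001,-0.0054,-0.0069,0.0006,0.0003,0.1],
[0.0002,0.0001,-0.0054,-0.0069,0.0006,0.0003,0.1],
[0.0002,0.0001,-0.0054,-0.0069,0.0006,0.0003,0.1],
[0.0002,0.0002,-0.0054,-0.0069,0.0006,0.0003,0.1],
plate [np.float64(0.4), np.float64(0.2), np.float64(0.2), np.float64(0.4), np.float64(0.1), np.float64(0.2), np.float64(0.3), np.float64(-0.1), np.float64(0.1), np.float64(0.2), np.float64(-0.1), np.float64(0.1), np.float64(0.2), np.float64(-0.1)]
blade [np.float64(-3.4), np.float64(-2.9), np.float64(3.7), np.float64(0.4), np.float64(0.5), np.float64(0.6), np.float64(0.1), np.float64(0.5), np.float64(0.6), np.float64(0.5), np.float64(-3.6)]
```

View pics/c5.png

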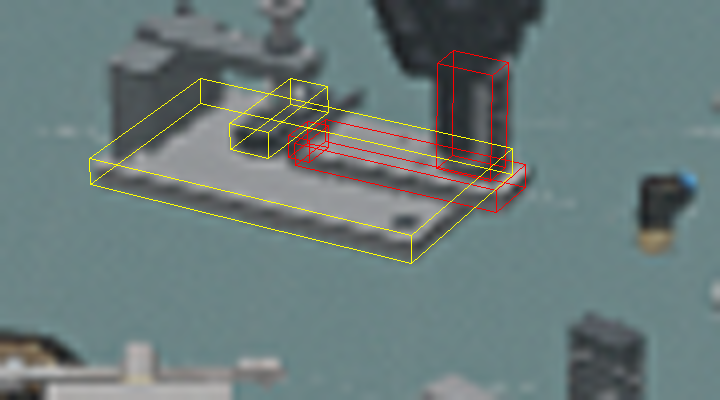

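{"api": "jog_arm", "payload": {
  "increments": [
    [0, -0.001, 0.001, -0.028, 0, 0, 0.1],
    [0, 0, 0, 0, 0, 0, 0.1]
  ]
}}

```text
time: 10.65
tool_pos: [0.4806, -0.2901, 0.0446]
tcp_rot: [-1.379, -0.895, 0.892]
wrist_force: [1.0, 0.1, -2.6]
width: 0.156
```

```bash
python3 go.py .5015 -.2991 .0465 65.7 .006 .1
```

```text
t 10.65 p [ 0.4806 -0.2901  0.0446] yaw 65.86 tooly [ 0.0011  0.0013 -1.    ] F [ 1.   0.1 -2.6] w 0.156 q6 -1.74 n 4
[0.0001,-0.0005,-0.0057,0.0001,0.0007,0.0004,0.1],
[0.0001,-0.0005,-0.0057,0.0001,0.0007,0.0004,0.1],
[0.0001,-0.0005,-0.0057,0.0001,0.0007,0.0004,0.1],
[0.0001,-0.0005,-0.0057,0.0001,0.0007,0.0004,0.1],
```

{"api": "jog_arm", "payload": {
  "increments": [
    [0, -0.002, 0, 0, 0, 0, 0.1],
    [0, -0.001, -0.007, -0.004, 0, 0, 0.1]
  ]
}}

```text
time: 10.9
tool_pos: [0.4829, -0.2905, 0.0451]
tcp_rot: [-1.373, -0.892, 0.893]
wrist_force: [-8.6, 3.5, -5.3]
width: 0.152
```

```bash
python3 go.py .5015 -.2991 .0465 65.7 .006 .1
```

```text
t 10.9 p [ 0.4829 -0.2905  0.0451] yaw 65.87 tooly [-0.004   0.0049 -1.    ] F [-8.6  3.5 -5.3] w 0.152 q6 -1.74 n 4
[-0.0001,-0.0004,-0.0051,-0.0014,0.0008,0.0007,0.1],
[-0.0,-0.0004,-0.0051,-0.0014,0.0008,0.0007,0.1],
[-0.0,-0.0004,-0.0051,-0.0014,0.0008,0.0007,0.1],
[-0.0,-0.0004,-0.0051,-0.0014,0.0008,0.0007,0.1],
```

{"api": "jog_arm", "payload": {
  "increments": [
    [0, -0.002, -0.01, -0.01, 0.001, 0.001, 0.1]
  ]
}}

```text
time: 11.02
tool_pos: [0.4857, -0.2913, 0.0446]
tcp_rot: [-1.368, -0.889, 0.895]
wrist_force: [-11.2, 4.4, 1.6]
width: 0.155
```

{"api": "jog_arm", "payload": {
  "increments": [
    [0, -0.002, -0.01, -0.012, 0.001, 0.001, 0.1]
  ]
}}

```text
time: 11.15
tool_pos: [0.4925, -0.294, 0.0449]
tcp_rot: [-1.374, -0.891, 0.892]
wrist_force: [-2.0, 0.6, -6.6]
width: 0.156
```

```bash
python3 go.py .5015 -.2991 .0465 65.7 .006 .1
```

```text
t 11.15 p [ 0.4925 -0.294   0.0449] yaw 65.78 tooly [-0.0039  0.0049 -1.    ] F [-2.   0.6 -6.6] w 0.156 q6 -1.73 n 2
[-0.0005,-0.0008,-0.0051,-0.0028,0.0007,0.0014,0.1],
[-0.0005,-0.0008,-0.0051,-0.0028,0.0007,0.0014,0.1],
```

{"api": "jog_arm", "payload": {
  "increments": [
    [-0.001, -0.001, -0.005, -0.005, 0.001, 0.0015, 0.1],
    [-0.0005, 0, -0.004, -0.004, 0.001, 0.001, 0.1],
    [0, 0, 0, 0, 0, 0, 0.1]
  ]
}}

```text
time: 11.52
tool_pos: [0.4981, -0.2976, 0.0445]
tcp_rot: [-1.376, -0.89, 0.892]
wrist_force: [-2.1, 0.6, -4.0]
width: 0.153
```

```bash
python3 go.py .5015 -.2991 .0447 65.7 .006 .1;  python3 ov.py pics/c6.png; python3 -c "import line;line.run()"
```

```text
t 11.53 p [ 0.4981 -0.2976  0.0445] yaw 65.69 tooly [-0.0032  0.0029 -1.    ] F [-2.1  0.6 -4. ] w 0.153 q6 -1.73 n 1
[0.0,-0.0002,-0.0038,-0.0042,-0.0002,0.0013,0.1],
plate [np.float64(0.4), np.float64(0.1), np.float64(0.2), np.float64(0.4), np.float64(0.1), np.float64(0.2), np.float64(0.2), np.float64(-0.1), np.float64(0.1), np.float64(0.2), np.float64(-0.1), np.float64(0.0), np.float64(0.2), np.float64(-0.1)]
blade [np.float64(-3.4), np.float64(-3.1), np.float64(-2.8), np.float64(0.2), np.float64(0.4), np.float64(0.4), np.float64(-0.0), np.float64(0.3), np.float64(-3.6), np.float64(-2.1), np.float64(-0.6)]
```

View pics/c6.png

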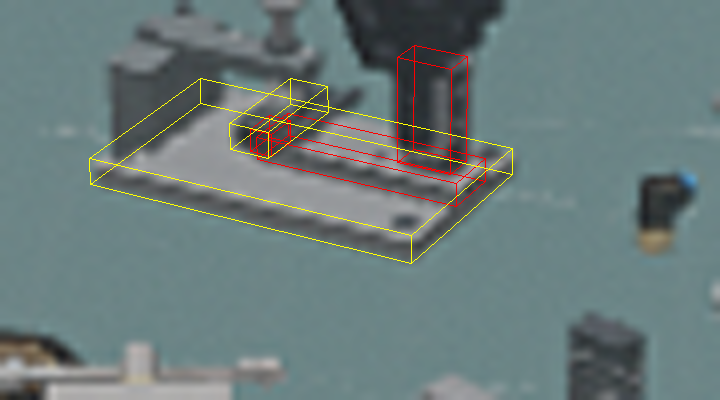

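{"api": "jog_arm", "payload": {
  "increments": [
    [0, -0.0005, -0.005, -0.005, 0, 0.001, 0.1],
    [0, 0, -0.001, -0.002, 0, 0, 0.1],
    [0, 0, 0, 0, 0, 0, 0.1]
  ]
}}

```text
time: 12.1
tool_pos: [0.5033, -0.2999, 0.0446]
tcp_rot: [-1.383, -0.893, 0.89]
wrist_force: [-3.8, 2.1, -4.2]
width: 0.152
```

```bash
python3 go.py .5029 -.2998 .0447 65.7 .006 .1
python3 - <<'E'
from sil import *
s=read_camera('side'); st=readout.read_state(); p=st['tool_pos']
T=np.linalg.inv(np.array(s["world_from_camera"])); c,n=np.cos(-.424),np.sin(-.424)
g=s['img'].astype(int).mean(2)
# profile along the near top edge (y=+9mm, top z) past the rear end
for x in np.arange(-.008,-.032,-.002):
    q=T[:3,:3]@np.array([p[0]+x*c-.009*n,p[1]+x*n+.009*c,p[2]-.0225])+T[:3,3]
    u,v=q[0]/q[2]*s["fx"]+s["cx"],q[1]/q[2]*s["fy"]+s["cy"]
    print(round(x,3),cv2.getRectSubPix(s['img'],(1,1),(float(u),float(v))).ravel(),end=' ')
E
```

```text
t 12.1 p [ 0.5033 -0.2999  0.0446] yaw 65.68 tooly [ 2.6e-03 -8.0e-04 -1.0e+00] F [-3.8  2.1 -4.2] w 0.152 q6 -1.73 n 1
[-0.0,-0.0001,0.0004,0.0026,-0.0003,0.0004,0.1],
-0.008 [99 96 91] -0.01 [100  98  93] -0.012 [105 103  99] -0.014 [119 117 113] -0.016 [134 132 129] -0.018 [152 149 147] -0.02 [153 150 148] -0.022 [108 105 102] -0.024 [77 74 70] -0.026 [93 91 86] -0.028 [114 112 107] -0.03 [133 131 127]
```

{"api": "jog_arm", "payload": {
  "increments": [
    [0, 0, -0.0015, 0.001, 0, 0, 0.1],
    [0, 0, 0, 0, 0, 0, 0.1]
  ]
}}

```text
time: 12.4
tool_pos: [0.5042, -0.3003, 0.0446]
tcp_rot: [-1.381, -0.892, 0.891]
wrist_force: [-2.1, 0.6, -4.1]
width: 0.15
```

{"api": "jog_arm", "payload": {
  "increments": [
    [0, 0, 0, 0, 0, 0, 0.25],
    [0, 0, 0, 0, 0, 0, 0.4],
    [0, 0, 0, 0, 0, 0, 0.4],
    [0, 0, 0, 0, 0, 0, 0.4]
  ]
}}

```text
time: 12.9
tool_pos: [0.5114, -0.3047, 0.0501]
tcp_rot: [-1.397, -0.9, 0.886]
wrist_force: [-0.1, -0.1, 0.0]
width: 0.399
```

{"api": "jog_arm", "payload": {
  "increments": [
    [0, -0.02, 0, 0, 0, 0, 0.4],
    [0, -0.04, 0, 0, 0, 0, 0.4],
    [0, -0.05, 0, 0, 0, 0, 0.4],
    [0, -0.05, 0.03, 0, 0, 0, 0.4],
    [0, 0, 0.06, 0, 0, 0, 0.4],
    [0.05, 0, 0, 0, 0, 0, 0.4],
    [0.06, 0, 0, 0, 0, 0, 0.4],
    [0.06, 0, 0, 0, 0, 0, 0.4],
    [0.06, 0, 0, 0, 0, 0, 0.4],
    [0, 0, 0, 0, 0, 0, 0.4]
  ]
}}

```text
time: 14.15
tool_pos: [0.5239, -0.0528, 0.2288]
tcp_rot: [-1.416, -0.907, 0.875]
wrist_force: [-0.7, -0.4, -0.7]
width: 0.397
```

Run:
```python
from sil import *
t=read_camera('top');s=read_camera('side')
p0=(.5010,-.2990,-.424)
for n,c in(('top',t),('side',s)):
    for q in spotter.spot_point(c,'feeler_grip')+spotter.spot_point(c,'feeler_tip'): print(n,round(q['p'],2),np.round(at_z(c,q['location'],.048),4))
    W=cloud(c); g=W[(np.hypot(W[...,0]-.501,W[...,1]+.299)<.03)&(W[...,2]>.055)&(W[...,2]<.08)]; print(n,'griptop',len(g),g.mean(0))
a=cv2.resize(t['img'][190:265,425:490],None,fx=6,fy=6,interpolation=cv2.INTER_CUBIC);b=cv2.resize(s['img'][180:230,295:385],None,fx=4.4,fy=9/2,interpolation=cv2.INTER_CUBIC)
o=np.zeros((450,790,3),np.uint8);o[:,:390]=a;o[:225,390:390+b.shape[1]]=b[:,:400]
cv2.imwrite('pics/c7.png',o)
```

```text
top 0.75 [0.4229 0.4384 0.048 ]
top 0.52 [ 0.5028 -0.3046  0.048 ]
top 0.67 [0.3746 0.3592 0.048 ]
top 0.53 [ 0.5762 -0.3221  0.048 ]
top griptop 53 [ 0.50341292 -0.29867433  0.06662794]
side 0.91 [0.4161 0.4615 0.048 ]
side 0.62 [ 0.518  -0.3187  0.048 ]
side 0.75 [ 0.5491 -0.2599  0.048 ]
side 0.6 [0.3889 0.4083 0.048 ]
side 0.48 [ 0.5679 -0.2616  0.048 ]
side griptop 39 [ 0.50094695 -0.29333716  0.06270989]
```

View pics/c7.png

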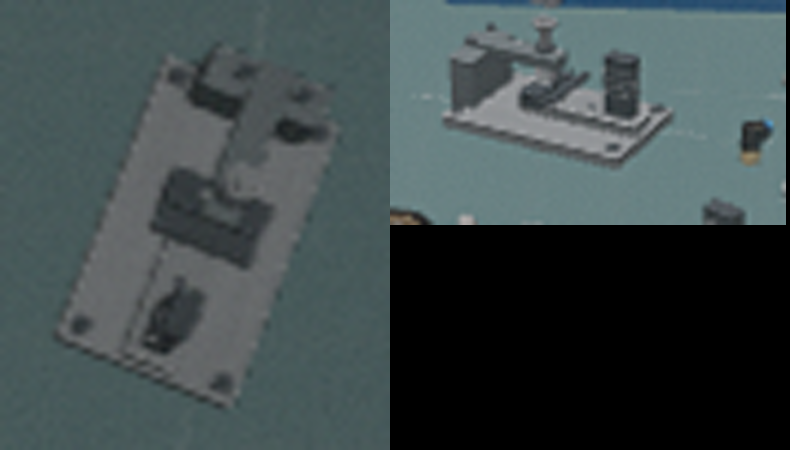

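```bash
cat > chk.py <<'E'
from sil import *
G=[FE[2]]
def gripfit(c,img,p0,z0):
    m=render(c,G,p0,(0,0,640,480),1,z0); ys,xs=np.where(m>0); w=(xs.min()-4,ys.min()-4,xs.max()+5,ys.max()+5)
    g=cv2.GaussianBlur(img,(3,3),0).astype(float).mean(2)[w[1]:w[3],w[0]:w[2]]; d=g.min(); b=np.median(g)
    s=np.clip((b-g)/(b-d)*1.3,0,1)
    f=lambda x:((render(c,G,(p0[0]+x[0]/1e3,p0[1]+x[1]/1e3,p0[2]),w,8,z0)-s)**2).mean()
    r=minimize(f,[0,0],method="Nelder-Mead",options=dict(initial_simplex=[[0,0],[4,0],[0,4]],xatol=.05,fatol=1e-6))
    return np.array([p0[0]+r.x[0]/1e3,p0[1]+r.x[1]/1e3]),round(r.fun,4)
gap=np.array([.5626,-.3267]); a=-.424; d=np.array([np.cos(a),np.sin(a)]); l=np.array([-d[1],d[0]])
for n in("top","side"):
    c=read_camera(n); b,e=gripfit(c,np.load(f"{n}0.npz")["img"],(.4235,.096,-.688),0)
    q,e2=gripfit(c,c["img"],(.502,-.299,a),.012)
    print(n,"bench",np.round(b,4),e,"now",np.round(q,4),e2,"s",round((q-gap)@d*1e3,1),"lat",round((q-gap)@l*1e3,1))
    T=np.linalg.inv(np.array(c["world_from_camera"])); g=c["img"].astype(float).mean(2)
    for nm,y,z,xs in(("plate",.045,.006,np.arange(-.075,.04,.01)),("blade",.013,.017,np.arange(-.08,-.02,.006))):
        o=[]
        for x in xs:
            # scan laterally 1 mm steps, darkest
            ts=np.arange(-.006,.0061,.0005); v=[]
            for t in ts:
                P=np.r_[gap+d*x+l*(y+t),z]; k=T[:3,:3]@P+T[:3,3]; v.append(cv2.getRectSubPix(g.astype(np.float32),(1,1),(float(k[0]/k[2]*c["fx"]+c["cx"]),float(k[1]/k[2]*c["fy"]+c["cy"])))[0,0])
            o.append(float(round(ts[np.argmin(v)]*1e3,1)))
        print(" ",nm,o)
E
python3 chk.py
```

```text
top bench [0.4243 0.0966] 0.0082 now [ 0.5045 -0.2981] 0.0325 s -64.7 lat 2.2
  plate [1.5, -0.5, 0.5, 1.0, 2.0, -0.5, 6.0, 1.0, 2.0, 2.5, 0.5, 1.0]
  blade [0.5, -6.0, -6.0, -6.0, -6.0, 0.0, -1.0, 1.5, 0.5, 0.0]
side bench [0.4231 0.0965] 0.0544 now [ 0.5023 -0.295 ] 0.0341 s -68.0 lat 4.1
  plate [0.0, -3.0, 0.5, 0.0, -2.5, 2.0, 0.0, -1.5, 2.0, -0.5, -0.5, 1.5]
  blade [0.5, 0.5, 3.5, -1.0, 2.0, -1.0, 0.0, 3.0, 0.5, 1.5]
```

Run:
```python
from sil import *
sys_argv=None
src=open('ov.py').read().split("def edges")[1].split("im=cv2")[0]; exec("def edges"+src)
gap=np.array([.5626,-.3267]); a=-.424; d=np.array([np.cos(a),np.sin(a)])
l=np.array([-d[1],d[0]]); o=np.zeros((600,800,3),np.uint8)
for n,off,S,wh,at in(("top",(428,195),8,(50,62),(0,0)),("side",(325,185),8,(49,40),(405,0))):
    c=read_camera(n); W=cloud(c); W0=np.load(f"{n}0.npz")["W"]
    for nm,w,ctr,z in(("bench",W0,(.424,.096),.046),("now",W,(.503,-.299),.058)):
        k=w[(np.hypot(w[...,0]-ctr[0],w[...,1]-ctr[1])<.028)&(w[...,2]>z)&(w[...,2]<z+.016)]
        aa=-.688 if nm=="bench" else a; dd=np.array([np.cos(aa),np.sin(aa)]); e=np.median(k[:,:2],0)-(np.array([.4245,.0963]) if nm=="bench" else gap)
        print(n,nm,len(k),np.round(np.median(k,0),4),"long",round(e@dd*1e3,1),"lat",round((-e[0]*dd[1]+e[1]*dd[0])*1e3,1))
    im=cv2.resize(c['img'][off[1]:off[1]+wh[1],off[0]:off[0]+wh[0]],None,fx=S,fy=S,interpolation=cv2.INTER_CUBIC)
    g=gap-d*.0665
    edges(im,c,FE,(*g,a),.012,(0,0,255),S,off); edges(im,c,ST[:2],(*gap,a),0,(0,255,255),S,off)
    o[at[1]:at[1]+im.shape[0],at[0]:at[0]+im.shape[1]]=im[:600,:800-at[0]]
cv2.imwrite('pics/c8.png',o)
```

```text
top bench 46 [0.4233 0.0952 0.056 ] long -0.2 lat -1.6
top now 51 [ 0.504  -0.2987  0.0671] long -64.9 lat 1.4
side bench 58 [0.4223 0.1024 0.0532] long -5.6 lat 3.3
side now 33 [ 0.5026 -0.2928  0.0647] long -68.6 lat 6.2
```

View pics/c8.png

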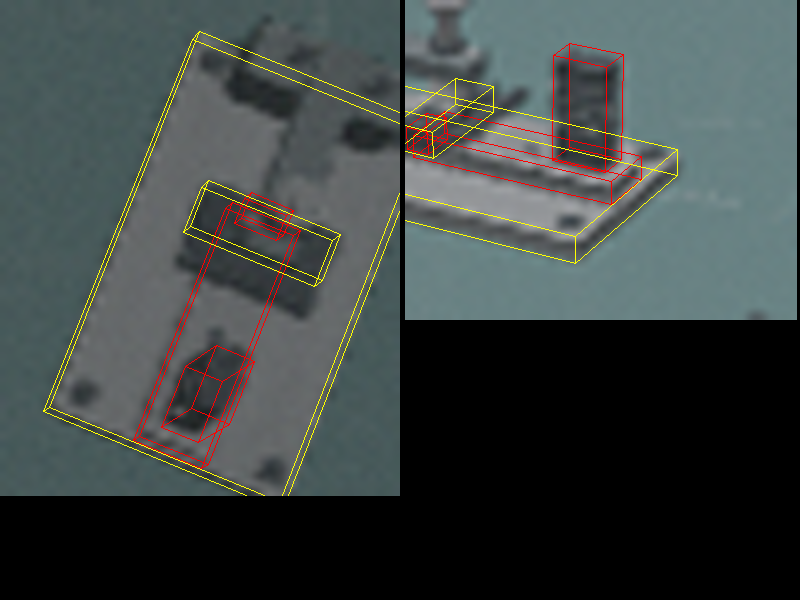

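Run:
```python
from sil import *
exec("def edges"+open('ov.py').read().split("def edges")[1].split("im=cv2")[0])
gap=np.array([.5626,-.3267]); a=-.424; d=np.array([np.cos(a),np.sin(a)]); o=np.zeros((600,800,3),np.uint8)
FT=[ST[1]]
for n,off,at in(("top",(445,203),0),("side",(318,190),300)):
    cs=[read_camera(n) for _ in range(4)]; c=cs[0]; now=np.mean([k["img"].astype(float) for k in cs],0); b=np.load(f"{n}0.npz")["img"].astype(float)
    for j,(im,) in enumerate(((b,),(now,),(128+3*(now-b),))):
        k=np.clip(im if j==2 else im*1.3,0,255).astype(np.uint8)[off[1]:off[1]+26,off[0]:off[0]+26]
        k=cv2.resize(k,None,fx=10,fy=10,interpolation=cv2.INTER_NEAREST)
        if j==2:
            edges(k,c,FT,(*gap,a),0.002,(0,255,255),10,off)
            edges(k,c,FE[:2],(*(gap-d*.066),a),.012,(0,0,255),10,off)
        o[at:at+260,j*266:j*266+260]=k
cv2.imwrite('pics/c9.png',o)
```

```text
(no output)
```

View pics/c9.png

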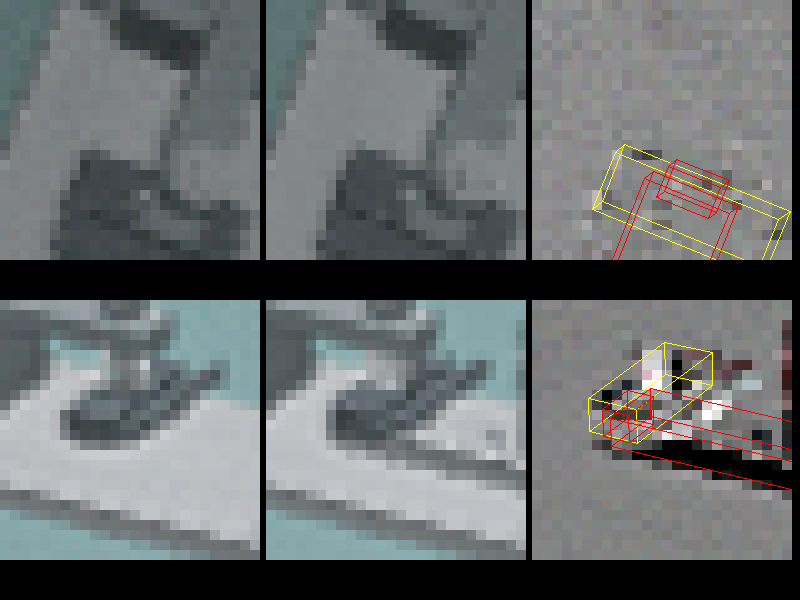

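Run:
```python
from sil import *
gap=np.array([.5626,-.3267]); a=-.424; d=np.array([np.cos(a),np.sin(a)]); l=np.array([-d[1],d[0]])
c=read_camera("side"); now=np.mean([read_camera("side")["img"].astype(float).mean(2) for _ in range(3)],0); b=np.load("side0.npz")["img"].astype(float).mean(2)
D=now-b
print(np.round(D[199:211,320:336]).astype(int))
for px in((325,205),(325,206),(326,206),(327,206),(324,204)):
    q=at_z(c,px,.012)[:2]-gap; print(px,"s",round(q@d*1e3,1),"lat",round(q@l*1e3,1))
T=read_camera("top")
print(np.round(now[199:211,320:336]).astype(int))
# rear end top edge scan
g=now.astype(np.float32); Ti=np.linalg.inv(np.array(c["world_from_camera"]))
def samp(s,y,z):
    k=Ti[:3,:3]@np.r_[gap+d*s+l*y,z]+Ti[:3,3]; return float(cv2.getRectSubPix(g,(1,1),(float(k[0]/k[2]*c["fx"]+c["cx"]),float(k[1]/k[2]*c["fy"]+c["cy"])))[0,0])
for y in(.004,.009): print("rear",y,[(round(s*1e3),round(samp(s,y,.022))) for s in np.arange(-.074,-.1,-.002)])
print("lat scan near edge s=-40",[(round(y*1e3),round(samp(-.04,y,.012))) for y in np.arange(.004,.024,.0015)])
print("lat scan near edge s=-75",[(round(y*1e3),round(samp(-.075,y,.012))) for y in np.arange(.004,.024,.0015)])
```

```text
[[  0   2   1   3 -10 -42 -25   7  16  10  10  16 -20  17   7  -8]
 [  1   1   2  -1 -21 -30  11  -3  -2 -10 -16  -1   7  -8 -18  27]
 [  1   1   1   4  12 -10 -26 -24 -20 -23  20  10  -6 -16  11  45]
 [  0   0   3   2   2   2   4   5  14  21  -6 -15  20  21   6  17]
 [  2   0   1   2  -3  -7   9   2   4   4  12  35  21  24  -9  -3]
 [  2   3   1   0 -16 -27  -2  -7 -11 -14 -27 -40 -82 -47 -31 -13]
 [  1   0   1   2   3  -3 -23 -16 -41 -46 -64 -58 -65 -64 -68 -68]
 [  3   0   1   1   2   3   4   3   7   0 -17 -11 -36 -37 -49 -57]
 [  1   2   0   2   2   0   1   1   4   4   4   6   8   9   7 -13]
 [  1   1   2   2   0   1   2   1   2   1   2   2   4   0   3   7]
 [  1   1   0   0   1   1   2   1   1   0   1   2   1   1   1   4]
 [  2   0   0  -1  -1   1   2   0   0   1   3  -1   0   0   3   1]]
(325, 205) s 5.9 lat 19.5
(325, 206) s 2.1 lat 26.0
(326, 206) s -0.8 lat 24.5
(327, 206) s -3.7 lat 22.9
(324, 204) s 12.6 lat 14.5
[[115 141 154 154 141  99  81  82  83  83  84  82  50  79  86  73]
 [159 154 152 149 118  73  92  84  86  82  67  62  78  84  70  86]
 [150 149 152 146  91  46  4
[... 638 characters left out ...]
49]]
rear 0.004 [(-74, 72), (-76, 84), (-78, 106), (-80, 132), (-82, 157), (-84, 148), (-86, 125), (-88, 94), (-90, 93), (-92, 125), (-94, 140), (-96, 137), (-98, 107), (-100, 72)]
rear 0.009 [(-74, 104), (-76, 106), (-78, 113), (-80, 131), (-82, 139), (-84, 135), (-86, 112), (-88, 77), (-90, 86), (-92, 107), (-94, 129), (-96, 134), (-98, 107), (-100, 84)]
lat scan near edge s=-40 [(4, 79), (6, 83), (7, 86), (8, 90), (10, 95), (11, 102), (13, 112), (14, 122), (16, 131), (17, 140), (19, 148), (20, 155), (22, 154), (23, 153)]
lat scan near edge s=-75 [(4, 80), (6, 83), (7, 86), (8, 90), (10, 96), (11, 104), (13, 110), (14, 116), (16, 122), (17, 128), (19, 135), (20, 141), (22, 145), (23, 146)]
```

Run:
```python
from sil import *
gap=np.array([.5626,-.3267]); a=-.424; d=np.array([np.cos(a),np.sin(a)]); l=np.array([-d[1],d[0]])
for n in("top","side"):
    cs=[read_camera(n) for _ in range(4)]; c=cs[0]; g=np.mean([k["img"].astype(np.float32).mean(2) for k in cs],0).astype(np.float32); T=np.linalg.inv(np.array(c["world_from_camera"]))
    b=np.load(f"{n}0.npz")["img"].astype(np.float32).mean(2)
    def samp(im,s,y,z):
        k=T[:3,:3]@np.r_[gap+d*s+l*y,z]+T[:3,3]; return float(cv2.getRectSubPix(im,(1,1),(float(k[0]/k[2]*c["fx"]+c["cx"]),float(k[1]/k[2]*c["fy"]+c["cy"])))[0,0])
    S=np.arange(-.076,-.097,-.0015); av=lambda im,s,ys,z:round(np.mean([samp(im,s,y,z) for y in ys]))
    print(n,"s",[round(s*1e3,1) for s in S])
    print(" blade rear z22",[av(g,s,np.arange(-.009,.0091,.003),.022) for s in S])
    print(" same before z22",[av(b,s,np.arange(-.009,.0091,.003),.022) for s in S])
    print(" plate front before z12",[av(b,s,np.arange(-.03,.031,.004),.012) for s in S])
    Y=np.arange(-.024,.0241,.002); print(" lat",[round(y*1e3) for y in Y]); 
    for s0 in(-.038,-.045): print("  diff",[round(samp(g,s0,y,.022)-samp(b,s0,y,.022)) for y in Y])
```

```text
top s [np.float64(-76.0), np.float64(-77.5), np.float64(-79.0), np.float64(-80.5), np.float64(-82.0), np.float64(-83.5), np.float64(-85.0), np.float64(-86.5), np.float64(-88.0), np.float64(-89.5), np.float64(-91.0), np.float64(-92.5), np.float64(-94.0), np.float64(-95.5), np.float64(-97.0)]
 blade rear z22 [80, 95, 102, 100, 87, 80, 85, 82, 69, 70, 79, 83, 83, 84, 83]
 same before z22 [99, 99, 99, 99, 100, 99, 95, 82, 66, 67, 76, 81, 81, 80, 81]
 plate front before z12 [98, 98, 98, 98, 98, 91, 74, 64, 71, 79, 80, 80, 81, 81, 81]
 lat [-24, -22, -20, -18, -16, -14, -12, -10, -8, -6, -4, -2, 0, 2, 4, 6, 8, 10, 12, 14, 16, 18, 20, 22, 24]
  diff [3, 2, 2, 3, 5, 3, 1, -3, -3, -3, -4, -9, -23, -20, -12, -1, 1, 0, -5, -10, -8, -1, 2, 5, 3]
  diff [3, 3, 3, 4, 2, -8, -26, -37, -43, -43, -39, -39, -47, -34, -9, -2, 1, -1, -10, -13, -6, 0, 3, 3, 4]
side s [np.float64(-76.0), np.float64(-77.5), np.float64(-79.0), np.float64(-80.5), np.float64(-82.0), np.float64(-83.5), np.float64(-85.0), np.float64(-86.5), np.float64(-88.0), np.float64(-89.5), np.float64(-91.0), np.float64(-92.5), np.float64(-94.0), np.float64(-95.5), np.float64(-97.0)]
 blade rear z22 [89, 107, 128, 142, 149, 145, 131, 112, 101, 107, 122, 135, 142, 139, 123]
 same before z22 [145, 145, 145, 145, 145, 144, 143, 143, 143, 144, 144, 145, 143, 137, 121]
 plate front before z12 [140, 140, 141, 142, 144, 145, 143, 135, 119, 98, 84, 79, 84, 94, 105]
 lat [-24, -22, -20, -18, -16, -14, -12, -10, -8, -6, -4, -2, 0, 2, 4, 6, 8, 10, 12, 14, 16, 18, 20, 22, 24]
  diff [-6, -4, -4, -1, 2, 2, 1, 0, -2, -5, -14, -19, -18, -14, -6, -4, -4, -4, -9, -18, -30, -42, -56, -61, -65]
  diff [-62, -70, -81, -93, -80, -61, -42, -26, -18, -10, -1, -6, -14, -22, -25, -22, -16, -6, -2, -2, -9, -29, -45, -57, -64]
```

```bash
python3 go.py .5043 -.3004 .15 65.7 .04 .4
```

```text
t 15.7 p [ 0.5224 -0.0563  0.227 ] yaw 65.05 tooly [ 0.0314 -0.0179 -0.9993] F [0.4 0.1 0.2] w 0.404 q6 -1.28 n 7
[-0.0327,0.0115,-0.012,0.0052,-0.0016,-0.0005,0.4],
[-0.0327,0.0115,-0.012,0.0052,-0.0016,-0.0005,0.4],
[-0.0327,0.0114,-0.012,0.0052,-0.0016,-0.0005,0.4],
[-0.0327,0.0113,-0.012,0.0052,-0.0016,-0.0005,0.4],
[-0.0328,0.0112,-0.012,0.0052,-0.0016,-0.0005,0.4],
[-0.0328,0.0112,-0.012,0.0052,-0.0016,-0.0005,0.4],
[-0.0328,0.0111,-0.012,0.0052,-0.0016,-0.0005,0.4],
```

{"api": "jog_arm", "payload": {
  "increments": [
    [-0.033, 0.011, -0.012, 0.005, -0.0016, 0, 0.4],
    [-0.033, 0.011, -0.012, 0.005, -0.0016, 0, 0.4],
    [-0.033, 0.011, -0.012, 0.005, -0.0016, 0, 0.4],
    [-0.033, 0.011, -0.012, 0.005, -0.0016, 0, 0.4],
    [-0.033, 0.011, -0.012, 0.005, -0.0016, 0, 0.4],
    [-0.033, 0.011, -0.012, 0.005, -0.0016, 0, 0.4],
    [-0.02, 0.008, -0.008, 0.005, 0, 0, 0.4],
    [0, 0, 0, 0, 0, 0, 0.4],
    [0, 0, 0, 0, 0, 0, 0.4]
  ]
}}

```text
time: 16.82
tool_pos: [0.507, -0.2946, 0.1543]
tcp_rot: [-1.383, -0.893, 0.891]
wrist_force: [0.1, 0.8, 0.1]
width: 0.4
```

```bash
python3 go.py .5043 -.3004 .11 65.7 .02 .4
```

```text
t 16.82 p [ 0.507  -0.2946  0.1543] yaw 65.73 tooly [ 0.0024 -0.0017 -1.    ] F [0.1 0.8 0.1] w 0.4 q6 -1.72 n 3
[-0.0021,0.0148,0.0001,0.001,0.0002,-0.0002,0.4],
[-0.0021,0.0148,0.0,0.001,0.0002,-0.0002,0.4],
[-0.0021,0.0148,0.0,0.001,0.0002,-0.0002,0.4],
```

{"api": "jog_arm", "payload": {
  "increments": [
    [-0.002, 0.014, 0, 0.001, 0, 0, 0.4],
    [-0.002, 0.014, 0, 0.001, 0, 0, 0.4],
    [-0.001, 0.012, 0, 0, 0, 0, 0.4],
    [0, 0, 0, 0, 0, 0, 0.4],
    [0, 0, 0, 0, 0, 0, 0.4]
  ]
}}

```text
time: 17.45
tool_pos: [0.5051, -0.2964, 0.1114]
tcp_rot: [-1.379, -0.894, 0.894]
wrist_force: [0.1, 0.2, 0.4]
width: 0.402
```

```bash
python3 go.py .5043 -.3004 .049 65.7 .015 .4
```

```text
t 17.45 p [ 0.5051 -0.2964  0.1114] yaw 65.92 tooly [-1.e-04  2.e-04 -1.e+00] F [0.1 0.2 0.4] w 0.402 q6 -1.72 n 5
[-0.0008,0.0125,-0.0002,-0.0,0.0008,0.0,0.4],
[-0.0008,0.0125,-0.0002,-0.0,0.0008,0.0,0.4],
[-0.0008,0.0125,-0.0002,-0.0,0.0008,0.0,0.4],
[-0.0008,0.0125,-0.0002,-0.0,0.0008,0.0,0.4],
[-0.0008,0.0125,-0.0002,-0.0,0.0008,0.0,0.4],
```

{"api": "jog_arm", "payload": {
  "increments": [
    [-0.004, 0.012, 0, 0, 0.003, 0, 0.4],
    [0, 0, 0, 0, 0, 0, 0.4],
    [0, 0, 0, 0, 0, 0, 0.4]
  ]
}}

```text
time: 17.82
tool_pos: [0.5038, -0.3008, 0.0992]
tcp_rot: [-1.381, -0.892, 0.891]
wrist_force: [-1.1, 0.5, -0.8]
width: 0.399
```

```bash
python3 go.py .5043 -.3004 .049 65.7 .015 .4
```

```text
t 17.82 p [ 0.5038 -0.3008  0.0992] yaw 65.73 tooly [ 1.1e-03 -5.0e-04 -1.0e+00] F [-1.1  0.5 -0.8] w 0.399 q6 -1.73 n 4
[0.0001,0.0126,-0.0001,0.0003,0.0001,-0.0,0.4],
[0.0001,0.0126,-0.0001,0.0003,0.0001,-0.0,0.4],
[0.0001,0.0126,-0.0001,0.0003,0.0001,-0.0,0.4],
[0.0001,0.0126,-0.0001,0.0003,0.0001,-0.0,0.4],
```

{"api": "jog_arm", "payload": {
  "increments": [
    [0, 0.0125, 0, 0, 0, 0, 0.4],
    [0, 0.0125, 0, 0, 0, 0, 0.4],
    [0, 0.012, 0, 0, 0, 0, 0.4],
    [0, 0.008, 0, 0, 0, 0, 0.4],
    [0, 0, 0, 0, 0, 0, 0.4],
    [0, 0, 0, 0, 0, 0, 0.4]
  ]
}}

```text
time: 18.58
tool_pos: [0.5035, -0.3005, 0.0504]
tcp_rot: [-1.38, -0.892, 0.892]
wrist_force: [0.2, 1.0, 1.3]
width: 0.399
```

```bash
python3 go.py .5043 -.3004 .049 65.7 .015 .4
```

```text
t 18.57 p [ 0.5035 -0.3005  0.0504] yaw 65.73 tooly [ 1.e-04  1.e-04 -1.e+00] F [0.2 1.  1.3] w 0.399 q6 -1.73 n 1
[0.0004,0.0014,-0.0007,0.0,0.0005,0.0001,0.4],
```

{"api": "jog_arm", "payload": {
  "increments": [
    [0, 0, 0, 0, 0, 0, 0.2],
    [0, 0, 0, 0, 0, 0, 0.1],
    [0, 0, 0, 0, 0, 0, 0.1],
    [0, 0, 0, 0, 0, 0, 0.1]
  ],
  "force": 40
}}

```text
time: 19.08
tool_pos: [0.504, -0.3005, 0.0509]
tcp_rot: [-1.381, -0.893, 0.892]
wrist_force: [-0.4, 0.2, -3.0]
width: 0.157
```

{"api": "jog_arm", "payload": {
  "increments": [
    [0, 0, 0.003, 0, 0, 0, 0.1],
    [0, 0, 0, 0, 0, 0, 0.1]
  ]
}}

```text
time: 19.32
tool_pos: [0.5016, -0.2995, 0.0509]
tcp_rot: [-1.382, -0.893, 0.891]
wrist_force: [-0.1, -0.3, -1.1]
width: 0.158
```

{"api": "jog_arm", "payload": {
  "increments": [
    [0, 0, 0, 0, 0, 0, 0.25],
    [0, 0, 0, 0, 0, 0, 0.4],
    [0, 0, 0, 0, 0, 0, 0.4],
    [0, 0, 0, 0, 0, 0, 0.4]
  ]
}}

```text
time: 19.82
tool_pos: [0.5015, -0.2998, 0.0518]
tcp_rot: [-1.383, -0.893, 0.891]
wrist_force: [-1.1, 0.2, 0.5]
width: 0.401
```

{"api": "jog_arm", "payload": {
  "increments": [
    [0, -0.015, 0, 0, 0, 0, 0.4],
    [0, -0.03, 0, 0, 0, 0, 0.4],
    [0, -0.05, 0, 0, 0, 0, 0.4],
    [0, -0.05, 0, 0, 0, 0, 0.4],
    [0, -0.02, 0.04, 0, 0, 0, 0.4],
    [0.05, 0, 0, 0, 0, 0, 0.4],
    [0.06, 0, 0, 0, 0, 0, 0.4],
    [0.06, 0, 0, 0, 0, 0, 0.4],
    [0.06, 0, 0, 0, 0, 0, 0.4],
    [0, 0, 0, 0, 0, 0, 0.4]
  ]
}}

```text
time: 21.08
tool_pos: [0.5633, -0.0699, 0.2358]
tcp_rot: [-1.397, -0.899, 0.882]
wrist_force: [-0.3, -0.4, -0.2]
width: 0.4
```

Run:
```python
from sil import *
gap=np.array([.5626,-.3267]); a=-.424; d=np.array([np.cos(a),np.sin(a)]); l=np.array([-d[1],d[0]])
for n in("top","side"):
    cs=[read_camera(n) for _ in range(3)]; c=cs[0]; g=np.mean([k["img"].astype(np.float32).mean(2) for k in cs],0).astype(np.float32); T=np.linalg.inv(np.array(c["world_from_camera"]))
    def samp(im,s,y,z):
        k=T[:3,:3]@np.r_[gap+d*s+l*y,z]+T[:3,3]; return float(cv2.getRectSubPix(im,(1,1),(float(k[0]/k[2]*c["fx"]+c["cx"]),float(k[1]/k[2]*c["fy"]+c["cy"])))[0,0])
    S=np.arange(-.076,-.097,-.0015)
    print(n,[(round(float(s)*1e3,1),round(np.mean([samp(g,s,y,.022) for y in np.arange(-.009,.0091,.003)]))) for s in S])
    if n=="side":
      for s0 in(-.035,-.075): print(s0,[(round(y*1e3,1),round(samp(g,s0,y,.012))) for y in np.arange(.007,.021,.0015)])
    W=cloud(c); k=W[(np.hypot(W[...,0]-.503,W[...,1]+.299)<.028)&(W[...,2]>.058)&(W[...,2]<.074)]; e=np.median(k[:,:2],0)-gap
    print(" griptop",np.round(np.median(k,0),4),"long",round(e@d*1e3,1),"lat",round(e@l*1e3,1))
print(readout.read_state()["time"],readout.read_state()["wrist_force"])
```

```text
top [(-76.0, 63), (-77.5, 69), (-79.0, 86), (-80.5, 99), (-82.0, 101), (-83.5, 92), (-85.0, 75), (-86.5, 60), (-88.0, 59), (-89.5, 69), (-91.0, 80), (-92.5, 84), (-94.0, 84), (-95.5, 84), (-97.0, 84)]
 griptop [ 0.5009 -0.298   0.0678] long -68.1 lat 0.8
side [(-76.0, 74), (-77.5, 84), (-79.0, 97), (-80.5, 112), (-82.0, 128), (-83.5, 141), (-85.0, 145), (-86.5, 140), (-88.0, 125), (-89.5, 107), (-91.0, 100), (-92.5, 108), (-94.0, 119), (-95.5, 122), (-97.0, 113)]
-0.035 [(np.float64(7.0), 87), (np.float64(8.5), 92), (np.float64(10.0), 97), (np.float64(11.5), 103), (np.float64(13.0), 109), (np.float64(14.5), 116), (np.float64(16.0), 124), (np.float64(17.5), 132), (np.float64(19.0), 139), (np.float64(20.5), 145)]
-0.075 [(np.float64(7.0), 88), (np.float64(8.5), 91), (np.float64(10.0), 95), (np.float64(11.5), 104), (np.float64(13.0), 110), (np.float64(14.5), 116), (np.float64(16.0), 122), (np.float64(17.5), 127), (np.float64(19.0), 134), (np.float64(20.5), 140)]
 griptop [ 0.4995 -0.2918  0.0638] long -71.9 lat 5.8
21.375 [-0.03307096 -0.32478154 -0.11966509]
```

```bash
python3 -c "from workcell import bot;print(bot.finish_job())"
```

```text
the job is handed in; nothing more can be done
None
```

I took the middle feeler by its grip, laid its blade on the stand's table and slid it in under the sprung foot. I then let go and moved the arm clear. I handed the job in at about 21.4 s, well under the 38 s limit.

- **Sliding in:** The first push jammed, with the blade tilted tip-down at the toe. The wrist force reached about 53 N, below the 120 N limit. I backed off about 3 mm, levelled the blade and pushed it in with the blade eased up slightly off the table.
- **Depth correction:** After the first release the tip showed about 7 mm behind the foot, more than "just shows". I gripped it again, drew it back about 2.7 mm and released it a second time.
- **Last checks:** Both cameras put the blade's rear end about 84.5 mm before the gap centre. That means the tip shows about 4.5 mm behind the foot. The blade's near edge lies straight and central to about 1 mm, and the wrist force was near zero with the arm clear.
- **What disagreed or was not checked:**
  - The side camera read 3–4 mm off lengthways until I corrected it against the table's front edge.
  - The grip's position from the side camera's depth reading came out about 6 mm to one side. The same reading was also off on the bench, so I trusted the blade edge instead.
  - I never saw the tip directly, because the foot and arm hide it.
  - I did not measure the foot's lift.

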